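# Clamp the drip rack, hang the rinsed specimen baskets, blow them off and free the rack

## Task

The drip rack stands loose in the blow-off station: turn the cam lever just far enough for the spring pad to take up the gap and hold the rack against its back stops, without forcing it beyond that. Then hang every wire basket that holds a specimen by its bail on a rack hook of its own (an empty basket stays standing on the bench), press the air pedal right down to its stop for about a second and let it up, and last turn the cam lever back until the pad stands well clear of the rack, so that the loaded rack can be carried off. Leave the solvent bottle and the jar alone.

Things in the scene. Friction and masses are not known exactly. Their poses are not given: they have to be found in the camera images.
- rack: loose drip rack, 1.3 kg: steel pan 120 x 340 x 26 mm, uprights at the two ends of its back side, cross rail along y 165 mm up, four hooks that point to -x with upturned tips. Origin: centre of the pan's underside, which lies on the station's 6 mm base plate; x points away from the hooks' tips toward the stops, y along the pan, z up
- hook_1 (a point): seat of the hook at the rack's +y end, 166 mm above the pan's underside: the point where the centre of the bail's wire lies when a basket hangs there. The hook is a 6 mm bar along the rack's x, its tip 18 mm to -x of the seat, the tip's top 19 mm above it; rail 51 mm to +x of the seat. The four hooks are 86 mm apart along y. Axes as the rack's
- hook_2 (a point): seat of the second hook from the +y end, as hook_1
- hook_3 (a point): seat of the third hook from the +y end, as hook_1
- hook_4 (a point): seat of the hook at the rack's -y end, as hook_1
- rack_front (a point): centre of the pan's front wall (outside face, -x side), 18 mm above its underside, where the cam's pad presses; the back wall's outside face is 120 mm to +x of it; axes as the rack's
- stop_face (a point): point in the plane of the station's two fixed back stops, at the pan's mid height: the rack is home when rack_front lies 120 mm to -x of this plane; +x is the direction in which the pad pushes the rack. Axes of the station: x toward the stops, y left, z up
- cam_pivot (a point): on the cam lever's upright axis, level with the middle of its knob; axes as the station's
- cam_knob (a point): middle of the upright black knob on the lever's end: 20 mm across, 38 mm high (from 17 mm below this point to 21 mm above), 82 mm from the pivot, free to be pinched from above and to turn between the fingers
- cam_lever (a joint): cam lever angle, rad, 0 (open) to 1.9, counter-clockwise from above; at 0 the lever points along the station's +y, turned 0.2 rad toward +x, and it swings toward the robot. Its eccentric advances shoe and pad by 11 mm per rad. Stays where left; takes about 6 N at the knob, 10 N with the pad squeezed. Starts at 0 to 0.12
- pad_face (a point): centre of the pad's face, on the moving pad. At the start it is 2 to 11 mm from rack_front, and the rack stands 0 to 3 mm short of its stops, so the shoe has that sum to take up before the rack is nipped; sliding the rack takes about 7 N. Axes as the station's
- cam_pad (a joint): how far the rubber pad (18 mm disc on a spring plunger at the shoe's nose) is pushed back into the shoe, m: 0 when free, 0.006 when solid. Its spring gives 3 N at 0 and 5 N more per mm. A squeeze of 1 to 3 mm, with the rack against its stops, is the right nip
- pedal (a joint): air pedal angle in rad: 0 up, 0.21 pressed to its stop; returns by its spring. Takes 4 N to start and about 9 N at the stop, pressed at pedal_press
- pedal_press (a point): where to press: top of the pedal's plate 98 mm from its hinge, near its free end (toward the robot), about 56 mm high when up and 35 mm when down. The pedal is a ribbed grey plate 118 x 62 mm on a fixed base, hinged at its far end; axes: x from here toward the hinge, z up
- basket_a: open wire basket 62 x 62 x 34 mm, 120 g, with a rigid wire bail (4 mm wire) over its middle, in the plane x = 0 of the basket: up at y = -31 and +31 mm, level top 20 mm long, wire centre 88 mm up; on the middle of the bail's top stands a grey square grip (14 x 14 mm, from 91 to 123 mm above the underside), to be pinched from above. Origin: centre of the underside. Four alike
- specimen_a: loose rock specimen, 41 x 53 x 13 mm brown plate, lying in basket_a (origin: centre of its underside); absent at some starts, and basket_a is then empty
- basket_b: open wire basket 62 x 62 x 34 mm, 120 g, with a rigid wire bail (4 mm wire) over its middle, in the plane x = 0 of the basket: up at y = -31 and +31 mm, level top 20 mm long, wire centre 88 mm up; on the middle of the bail's top stands a grey square grip (14 x 14 mm, from 91 to 123 mm above the underside), to be pinched from above. Origin: centre of the underside. Four alike
- specimen_b: loose rock specimen, 29 x 38 x 7 mm flake, lying in basket_b (origin: centre of its underside); absent at some starts, and basket_b is then empty
- basket_c: open wire basket 62 x 62 x 34 mm, 120 g, with a rigid wire bail (4 mm wire) over its middle, in the plane x = 0 of the basket: up at y = -31 and +31 mm, level top 20 mm long, wire centre 88 mm up; on the middle of the bail's top stands a grey square grip (14 x 14 mm, from 91 to 123 mm above the underside), to be pinched from above. Origin: centre of the underside. Four alike
- specimen_c: loose rock specimen, 20 x 25 x 15 mm chunk, lying in basket_c (origin: centre of its underside); absent at some starts, and basket_c is then empty
- basket_d: open wire basket 62 x 62 x 34 mm, 120 g, with a rigid wire bail (4 mm wire) over its middle, in the plane x = 0 of the basket: up at y = -31 and +31 mm, level top 20 mm long, wire centre 88 mm up; on the middle of the bail's top stands a grey square grip (14 x 14 mm, from 91 to 123 mm above the underside), to be pinched from above. Origin: centre of the underside. Four alike
- specimen_d: loose rock specimen, 18 x 22 x 12 mm chunk, lying in basket_d (origin: centre of its underside); absent at some starts, and basket_d is then empty
- solvent_bottle: bystander: white bottle with a red spout, 58 mm across, 150 mm high; origin at its foot
- amber_jar: bystander: jar with a black lid, 52 mm across, 66 mm high; origin at its foot

How it is judged:
On the way, in this order (a step that is already met when the one before it is completed fails the run):
1. the cam's pad holds the rack against its back stops, its spring squeezed by no more than 4.5 mm (contact force between cam_pad and rack above 3 N and value of joint cam_pad below 0.0045 m and x of rack_front in the frame of stop_face above -0.1215 m), for 0.3 s.
2. every basket with a specimen hangs by its bail on a hook of the clamped rack, an empty one stands on the bench ((distance between specimen_a and hook_1 between 0.07 and 0.1 m or distance between specimen_a and hook_2 between 0.07 and 0.1 m or distance between specimen_a and hook_3 between 0.07 and 0.1 m or distance between specimen_a and hook_4 between 0.07 and 0.1 m) and x of specimen_a in the frame of basket_a between -0.03 and 0.03 m and y of specimen_a in the frame of basket_a between -0.03 and 0.03 m and z of specimen_a in the frame of basket_a between -0.003 and 0.025 m and (distance between specimen_a and basket_a below 0.04 m or height (world z) of basket_a below 0.02 m) and (distance between specimen_b and hook_1 between 0.07 and 0.1 m or distance between specimen_b and hook_2 between 0.07 and 0.1 m or distance between specimen_b and hook_3 between 0.07 and 0.1 m or distance between specimen_b and hook_4 between 0.07 and 0.1 m) and x of specimen_b in the frame of basket_b between -0.03 and 0.03 m and y of specimen_b in the frame of basket_b between -0.03 and 0.03 m and z of specimen_b in the frame of basket_b between -0.003 and 0.025 m and (distance between specimen_b and basket_b below 0.04 m or height (world z) of basket_b below 0.02 m) and (distance between specimen_c and hook_1 between 0.07 and 0.1 m or distance between specimen_c and hook_2 between 0.07 and 0.1 m or distance between specimen_c and hook_3 between 0.07 and 0.1 m or distance between specimen_c and hook_4 between 0.07 and 0.1 m) and x of specimen_c in the frame of basket_c between -0.03 and 0.03 m and y of specimen_c in the frame of basket_c between -0.03 and 0.03 m and z of specimen_c in the frame of basket_c between -0.003 and 0.025 m and (distance between specimen_c and basket_c below 0.04 m or height (world z) of basket_c below 0.02 m) and (distance between specimen_d and hook_1 between 0.07 and 0.1 m or distance between specimen_d and hook_2 between 0.07 and 0.1 m or distance between specimen_d and hook_3 between 0.07 and 0.1 m or distance between specimen_d and hook_4 between 0.07 and 0.1 m) and x of specimen_d in the frame of basket_d between -0.03 and 0.03 m and y of specimen_d in the frame of basket_d between -0.03 and 0.03 m and z of specimen_d in the frame of basket_d between -0.003 and 0.025 m and (distance between specimen_d and basket_d below 0.04 m or height (world z) of basket_d below 0.02 m) and contact force between cam_pad and rack above 3 N), for 0.3 s.
3. the air pedal is held down at its stop for 0.7 s with the rack still clamped and the baskets hung (all of step 2 and value of joint pedal above 0.19 rad), for 0.7 s.
4. the pad is turned back clear of the rack by 2 mm or more and the pedal is up (x of pad_face in the frame of rack_front below -0.002 m and value of joint pedal below 0.05 rad), for 0.2 s.
At the end, for the whole second after the job is handed in: Each basket with a specimen hangs by its bail on a hook (wire within about 15 mm of the seat, within 0.5 rad of level, specimen inside); an empty one stands on the bench; rack level, within 15 mm of its stops; pad 2 mm or more clear of the rack; pedal up (all of step 4 and (distance between specimen_a and hook_1 between 0.07 and 0.1 m or distance between specimen_a and hook_2 between 0.07 and 0.1 m or distance between specimen_a and hook_3 between 0.07 and 0.1 m or distance between specimen_a and hook_4 between 0.07 and 0.1 m) and x of specimen_a in the frame of basket_a between -0.03 and 0.03 m and y of specimen_a in the frame of basket_a between -0.03 and 0.03 m and z of specimen_a in the frame of basket_a between -0.003 and 0.025 m and (distance between specimen_a and basket_a below 0.04 m or height (world z) of basket_a below 0.02 m) and (distance between specimen_b and hook_1 between 0.07 and 0.1 m or distance between specimen_b and hook_2 between 0.07 and 0.1 m or distance between specimen_b and hook_3 between 0.07 and 0.1 m or distance between specimen_b and hook_4 between 0.07 and 0.1 m) and x of specimen_b in the frame of basket_b between -0.03 and 0.03 m and y of specimen_b in the frame of basket_b between -0.03 and 0.03 m and z of specimen_b in the frame of basket_b between -0.003 and 0.025 m and (distance between specimen_b and basket_b below 0.04 m or height (world z) of basket_b below 0.02 m) and (distance between specimen_c and hook_1 between 0.07 and 0.1 m or distance between specimen_c and hook_2 between 0.07 and 0.1 m or distance between specimen_c and hook_3 between 0.07 and 0.1 m or distance between specimen_c and hook_4 between 0.07 and 0.1 m) and x of specimen_c in the frame of basket_c between -0.03 and 0.03 m and y of specimen_c in the frame of basket_c between -0.03 and 0.03 m and z of specimen_c in the frame of basket_c between -0.003 and 0.025 m and (distance between specimen_c and basket_c below 0.04 m or height (world z) of basket_c below 0.02 m) and (distance between specimen_d and hook_1 between 0.07 and 0.1 m or distance between specimen_d and hook_2 between 0.07 and 0.1 m or distance between specimen_d and hook_3 between 0.07 and 0.1 m or distance between specimen_d and hook_4 between 0.07 and 0.1 m) and x of specimen_d in the frame of basket_d between -0.03 and 0.03 m and y of specimen_d in the frame of basket_d between -0.03 and 0.03 m and z of specimen_d in the frame of basket_d between -0.003 and 0.025 m and (distance between specimen_d and basket_d below 0.04 m or height (world z) of basket_d below 0.02 m) and angle between each of basket_a, basket_b, basket_c, basket_d's own z axis and vertical below 0.5 rad and x of rack_front in the frame of stop_face between -0.135 and -0.11 m and angle between rack's own z axis and vertical below 0.05 rad); the robot touches nothing.
It fails at once if the cam is forced: the pad presses the rack with more than 45 N (contact force between cam_pad and rack above 45 N).
It fails at once if the solvent bottle is moved by more than 3 cm or tipped (distance of solvent_bottle from where it was at the start of the episode above 0.03 m or angle between solvent_bottle's own z axis and vertical above 0.5 rad).
It fails at once if the jar is moved by more than 3 cm or tipped (distance of amber_jar from where it was at the start of the episode above 0.03 m or angle between amber_jar's own z axis and vertical above 0.5 rad).
Of specimen_a, specimen_b, specimen_c, specimen_d only 3 to 4 are there at a start; the rules pass over those that are not, and their reading is None.
At some moment in a run one of basket_a, basket_b, basket_c, basket_d may be knocked a few centimetres aside while the robot is not near it.
Once in a run the grip may slacken for a moment while it holds something.
It also fails if it takes over 210 s, if anything falls off the work surface, if the arm or the gripper's body presses on something with over 40 N, if the wrist force passes 120 N, or if a joint passes its speed limit or range.

## Robot

A 6-joint arm with a two-finger parallel gripper is mounted at the origin on a cart in front of the work surface, level with it; the furniture and walls round the work are solid. World frame = base frame: x ahead of the robot, y to its left, z up, the work surface at z = 0. Lengths are in m, angles in rad, forces in N, time in s.
With the tool pointing down it reaches from about 0.35 to 0.775 m from the base axis. Payload 5.5 kg.
Tool frame: the origin (TCP) lies on the centre line of the jaws, within the pads' length; the fingertips stand 11 mm ahead of it and the grasp point (between the pads) lies 8 mm behind it; z points along the fingers, y is the line along which they close (so a half turn about z gives the same grasp; the last joint's range is limited). The gripper opens to 85 mm and grips with 20 to 120 N. Pads are 22 mm wide; open, the fingers measure 114 mm over their backs; the gripper's body (76 mm by 85 mm) begins 54 mm behind the grasp point. The pads swing forward as they close: fully open they stand 13 mm farther back than shut.
Start: joints at [1.11, 0.313, 0.046, 1.304, 0, 1.431], TCP at [0.181, 0.546, 0.242] pointing down, gripper open.
Joint ranges: [-2.76, 2.76], [-0.86, 1.69], [-1.03, 1.26], [-2.2, 2.34], [-1.47, 1.5], [-3.14, 3.14]. Speed limits (rad/s): [2.57, 2.57, 3.14, 3.14, 3.14, 3.14].

## Interface

Orientations are given as a unit quaternion [w, x, y, z].
In Python, from workcell import get_state, eyes, env gives the robot as it stands.
- The arm moves only by the shell command python3 -m inch 'ROWS' [OPENING] [FORCE]. ROWS is JSON, one flat list of numbers, 4 for each row, row after row: the shift along the tool's x, y, z in cm, then the turn about the tool's z in rad. A call has exactly 5 rows; each row shifts and turns the commanded pose from where the row before left it, along the tool's axes as they then stand; what a row does not reach is not made up. A row lasts 1/12 s, in which the tool goes at most 41.7 mm and 7.16 degrees, less where a joint would pass 70% of its speed; a pose out of reach is approached as far as the arm can. A call is refused whole if a number of a shift passes 4.17 or a number of a turn 0.125, either way. A call with a gripper value outside its range is refused whole. OPENING is the opening, from -1 (shut) to 1 (fully open), set as the call begins (- or left out, the last holds). The fingers move at their own pace and stop on an object; FORCE is the grip in N (left out, the last holds). Time passes only in rows, so rows that do not move let the fingers close, or fill a call up. It gives the time, the measured TCP pose, the force, the opening and the grip force at its end, in the units of the state.
- get_state(): the state, without advancing time (a new reading comes with each control period).
- eyes.read_camera(name): name is "scene" or "top"; returns the picture (400x640x3 uint8, red, green, blue); there is no depth.
- eyes.camera_info(name): a dict with "fovy" (degrees; the focal length in pixels is half the picture's height over the tangent of half this angle, whatever the lens; pixels are square), "cx", "cy" (the principal point, pixels), "xyz" and "orientation" of the camera in the world. Camera axes: x right, y down, z forward; pixel columns grow to the right and rows downward; lengths in m; the calibration is good to about 2 mm. A picture is of the moment at which its call begins. camera_info takes no time and is no camera call.
- env.hand_in(): hands the job in; it is judged then, once.
The state is a dict: "clock": time; "joint_pos": joint angles; "qvel": joint speeds; "tau": joint torques, N m; "tcp_pos": TCP position; "orientation": TCP orientation; "wrist_force": force on the tool from outside, world axes, zero at the start; "ft_torque": the same for the moment, N m; "finger_gap": finger opening in m; "grip_force": force on a finger pad.
Only numpy, scipy, OpenCV 4.12 (cv2) and the standard library are available. Lean on these libraries where they do the work, as an engineer would, in place of code of your own. Each camera call takes 0.05 s, during which the arm holds its last target. There are 200 camera calls.

## Working session

There is one attempt and no reset: what is moved stays moved. The work goes in short steps, Python scripts to look and compute and a shell command to move; the robot and the scene stay as the last step left them, time stands still between calls to the robot, and variables do not carry over. Pictures are saved under pics/ and viewed, at most 14 in all, crops included, and the job is handed in when it is done.

```bash
ls; mkdir -p pics
python3 - <<'E'
from workcell import get_state, eyes, env
import cv2
s=get_state();print(s)
for n in("scene","top"):
    print(n,eyes.camera_info(n)); cv2.imwrite(f"pics/{n}0.png",eyes.read_camera(n)[:,:,::-1])
E
```

```text
pics
{'clock': 0.0, 'joint_pos': array([ 1.11036279e+00,  3.14036280e-01,  4.49642538e-02,  1.30363473e+00,
       -2.03130962e-05,  1.43121544e+00]), 'qvel': array([-0.00175328, -0.00043508, -0.00193057, -0.00049676,  0.00180996,
        0.00149118]), 'tau': array([-1.74557958e-03, -4.80626178e+01,  2.98532921e+01,  1.94789807e-02,
       -2.47535336e-04,  1.02920288e-05]), 'tcp_pos': array([0.18111502, 0.54518994, 0.24138245]), 'orientation': array([-2.72588567e-04,  1.59738992e-01,  9.87158823e-01, -9.15549772e-04]), 'wrist_force': array([ 0.32430883, -0.66605243,  0.92105178]), 'ft_torque': array([-0.01813125,  0.0351685 ,  0.02149338]), 'grip_force': 0.0, 'finger_gap': 0.08518373492426919}
scene {'fovy': 45.55557009745269, 'cx': 322.9477454866069, 'cy': 193.66374399706956, 'xyz': array([-0.22873939, -0.98625262,  0.99873971]), 'orientation': array([-0.43544609,  0.8374532 , -0.29247925,  0.15334513])}
top {'fovy': 56.107907347565, 'cx': 323.31785716393404, 'cy': 202.14628602667483, 'xyz': array([ 0.3290043 , -0.05656185,  1.13174635]), 'orientation': array([-0.07782136,  0.71466884, -0.69065095,  0.07869908])}
```

View pics/scene0.png

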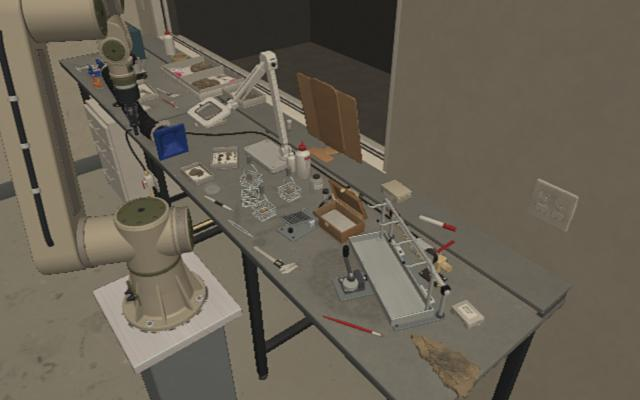

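View pics/top0.png

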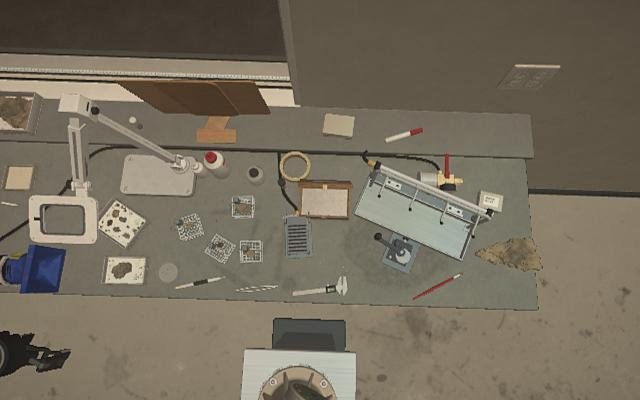

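```bash
cat > h.py <<'E'
from workcell import get_state, eyes, env
import numpy as np, cv2
from scipy.spatial.transform import Rotation as R
def cam(n):
    i=eyes.camera_info(n); f=200/np.tan(np.radians(i['fovy']/2)); q=i['orientation']
    return f,i['cx'],i['cy'],np.array(i['xyz']),R.from_quat([q[1],q[2],q[3],q[0]]).as_matrix()
def ray(n,u,v):
    f,cx,cy,p,M=cam(n); return p,M@np.array([(u-cx)/f,(v-cy)/f,1.])
def pl(n,u,v,z):
    p,d=ray(n,u,v); return p+d*(z-p[2])/d[2]
def proj(n,X):
    f,cx,cy,p,M=cam(n); c=M.T@(np.array(X)-p); return np.array([cx+f*c[0]/c[2],cy+f*c[1]/c[2]])
def tri(a,b):
    p1,d1=ray("scene",*a);p2,d2=ray("top",*b)
    A=np.stack([d1,-d2],1);t=np.linalg.lstsq(A,p2-p1,rcond=None)[0]
    x,y=p1+d1*t[0],p2+d2*t[1]; return (x+y)/2,np.linalg.norm(x-y)
def crop(n,box,s,img=None):
    im=eyes.read_camera(n)[:,:,::-1] if img is None else img
    x,y,w,h=box; c=cv2.resize(im[y:y+h,x:x+w],None,fx=s,fy=s,interpolation=cv2.INTER_CUBIC)
    for k in range(0,w,10): cv2.putText(c,str(x+k) if k%20==0 else "'",(k*s,8),0,.3,(0,255,255),1)
    for k in range(0,h,10): cv2.putText(c,str(y+k),(0,k*s+4),0,.3,(0,255,255),1)
    return c
E
python3 - <<'E'
from h import *
t=eyes.read_camera("top")[:,:,::-1];s=eyes.read_camera("scene")[:,:,::-1]
cv2.imwrite("pics/a.png",np.vstack([crop("top",(345,145,160,60),5,t),crop("top",(345,205,160,60),5,t)]))
cv2.imwrite("pics/b.png",crop("top",(170,185,150,95),5,t))
cv2.imwrite("pics/c.png",crop("scene",(320,190,140,145),4,s))
cv2.imwrite("pics/d.png",crop("scene",(225,150,130,100),6,s))
E
```

```text
(no output)
```

View pics/a.png

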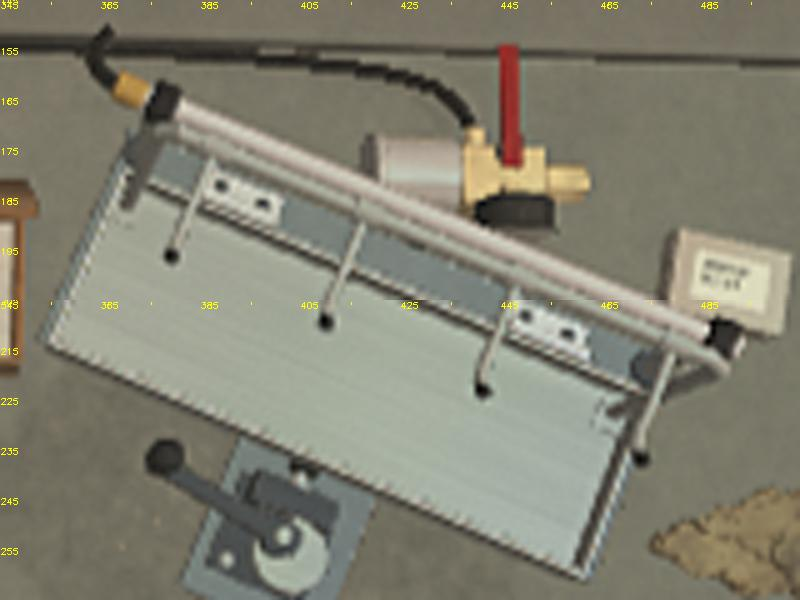

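View pics/b.png

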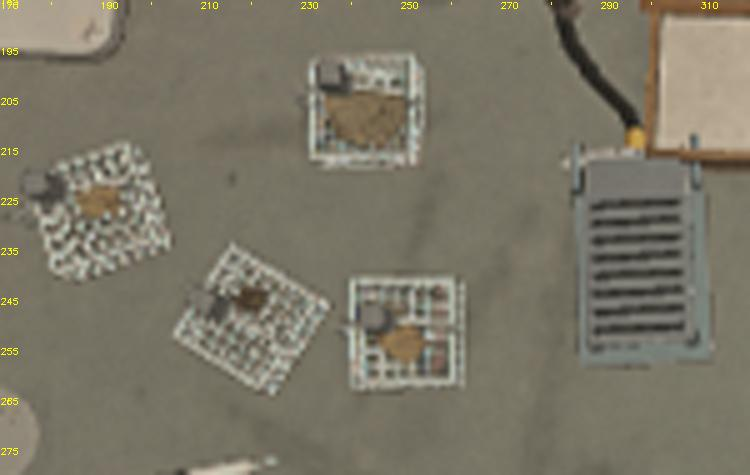

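View pics/c.png

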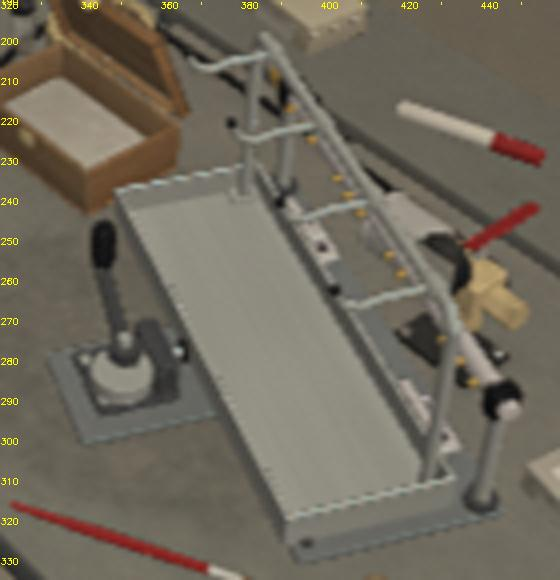

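View pics/d.png

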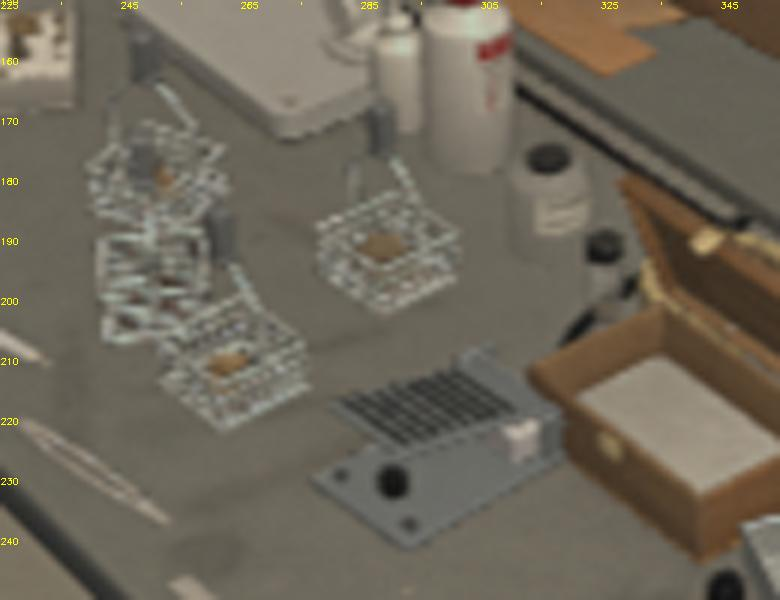

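Run:
```python
from h import *
np.set_printoptions(precision=4,suppress=True)
P=lambda *a:print(*a)
for u in [(353.5,214.5),(461.5,260.5),(377,180),(476,219)]: P("pan",u,pl("top",*u,.032))
H=[(378.5,196),(409.7,209.3),(441,223),(472.7,236.5)]
for u in H: P("tip",pl("top",*u,.188))
for a,b,n in [((345.5,246.5),(378,236),'knobtop'),((350.5,275),(402,252),'pivot'),((364.5,278),(404.5,238),'pad'),((373,192+16),(377,166),'?'),
  ((439,282+7),(489,213),'barend -y'),((386,203),(377,166),'barend +y'),((289,167.5),(236,200),'gripA'),((248,155.5),(177.5,222.5),'gripL'),((250,175),(212.5,245.5),'gripM'),((261,185),(245,249),'gripR')]: P(n,*tri(a,b))
for n,u in dict(A=(236,200),L=(177.5,222.5),M=(212.5,245.5),R=(245,249)).items(): P("grip",n,pl("top",*u,.123))
for n,u in dict(A=(242.5,207),L=(188,226.5),M=(219,248.5),R=(251,251)).items(): P("basketrim",n,pl("top",*u,.034))
P("pedal free end",pl("top",298.5,253,.054),pl("top",298,222,.05))
```

```text
pan (353.5, 214.5) [ 0.5424 -0.145   0.032 ]
pan (461.5, 260.5) [ 0.4171 -0.4611  0.032 ]
pan (377, 180) [ 0.6518 -0.2148  0.032 ]
pan (476, 219) [ 0.5414 -0.5102  0.032 ]
tip [ 0.5631 -0.1964  0.188 ]
tip [ 0.5307 -0.2766  0.188 ]
tip [ 0.4978 -0.3559  0.188 ]
tip [ 0.4659 -0.4349  0.188 ]
knobtop [ 0.4744 -0.2115  0.0801] 0.0013507873105738036
pivot [ 0.4334 -0.2844  0.0476] 0.002158227097679929
pad [ 0.4773 -0.2979  0.0194] 0.0037674711517159836
? [ 0.6369 -0.1858  0.1402] 0.05077332186887773
barend -y [ 0.5382 -0.5097  0.1115] 0.014103239729005025
barend +y [ 0.6539 -0.1957  0.1478] 0.00865851960616693
gripA [0.5552 0.1854 0.1249] 0.003300480685021466
gripL [0.4851 0.3379 0.1286] 0.0001803316046426969
gripM [0.4295 0.2396 0.1171] 0.004464559083559684
gripR [0.4204 0.1504 0.1269] 0.00019857267651956706
grip A [0.5542 0.1867 0.123 ]
grip L [0.4861 0.3401 0.123 ]
grip M [0.4271 0.239  0.123 ]
grip R [0.4207 0.1513 0.123 ]
basketrim A [0.5533 0.187  0.034 ]
basketrim L [0.4891 0.3427 0.034 ]
basketrim M [0.4276 0.2453 0.034 ]
basketrim R [0.4236 0.1517 0.034 ]
pedal free end [0.4208 0.0121 0.054 ] [0.511  0.0181 0.05  ]
```

```bash
cat >> h.py <<'E'
def yaw():
    q=get_state()['orientation']; M=R.from_quat([q[1],q[2],q[3],q[0]]).as_matrix(); return np.arctan2(M[1,1],M[0,1]),M
def go(t,y=None,n=5,half=True):
    """per-row [x y z cm, turn] repeated n times to reach world t with tool-y yaw y"""
    s=get_state(); y0,M=yaw(); d=np.array(t)-s['tcp_pos']
    w=0 if y is None else y-y0
    if half: w=(w+np.pi/2)%np.pi-np.pi/2
    phi=-w/n; l=M.T@d*100
    A=sum(R.from_euler('z',k*phi).as_matrix() for k in range(n))
    r=np.linalg.solve(A,l); print("n",n,"row",r.round(3),round(phi,4),"|s|",np.linalg.norm(r).round(2))
def st():
    s=get_state(); print(round(s['clock'],2),s['tcp_pos'].round(4),"yaw",round(yaw()[0],3),"F",s['wrist_force'].round(2),"gap",round(s['finger_gap'],4),"grip",round(s['grip_force'],1))
E
python3 - <<'E'
from h import *
go([.474,-.2115,.20],-.56,30,False)
go([.474,-.2115,.20],-.56,20,False)
t=eyes.read_camera("top")[:,:,::-1];s=eyes.read_camera("scene")[:,:,::-1]
g={'L':(.4875,.3410,23),'M':(.4274,.242,-33.)}
out=[]
for k,(x,y,a) in g.items():
  for ov in (0,1):
    row=[]
    for n,im in(("scene",s),("top",t)):
        S=8; c0=proj(n,[x,y,.06]).astype(int)-[23,18]; box=(c0[0],c0[1],48,36)
        c=crop(n,box,S,im)
        if ov:
          for h,col in((0,(0,0,255)),(90,(255,0,0))):
            b=np.radians(90+a+h); pts=[proj(n,[x+r*np.cos(b),y+r*np.sin(b),z]) for r,z in((-.031,.034),(-.031,.06),(-.01,.088),(.01,.088),(.031,.06),(.031,.034))]
            cv2.polylines(c,[((np.array(pts)-c0+.5)*S).astype(int)],False,col,1)
        row.append(c)
    out.append(np.hstack(row))
im=np.vstack(out); cv2.imwrite("pics/e.png",cv2.resize(im,(800,600)))
E
```

```text
n 30 row [-3.112 -0.019  0.141] 0.0603 |s| 3.12
n 20 row [-4.667 -0.099  0.212] 0.0905 |s| 4.67
```

View pics/e.png

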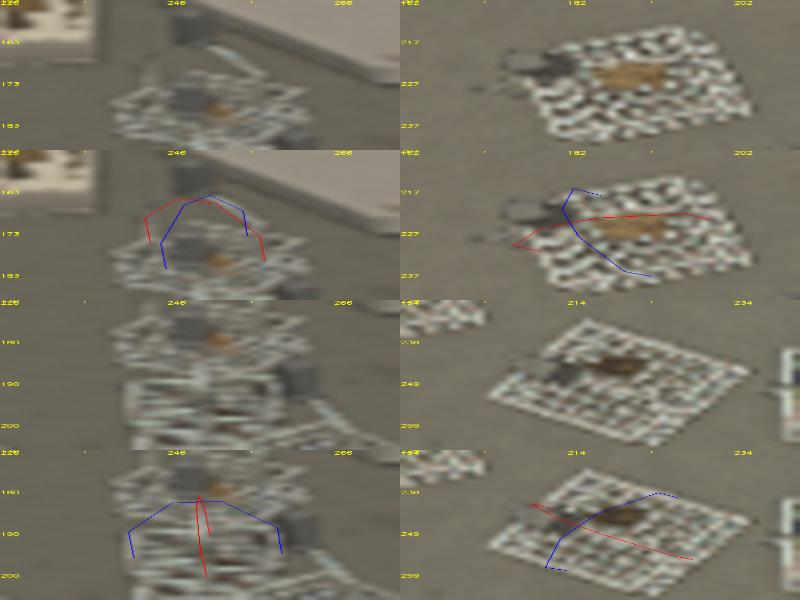

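L's bail runs along the red line (yaw about 111°: tick at (172,229)); M's most likely red too (yaw 57°). R and A lie along world y. All four baskets hold specimens.

```bash
python3 -m inch '[-2.2,-2.1,0,0,-2.2,-2.1,0,0,-2.2,-2.1,0,0,-2.2,-2.1,0,0,-2.2,-2.1,0,0]' 0.2 40
python3 -m inch '[-2.2,-2.1,0,0.06,-2.2,-2.1,0,0.06,-2.2,-2.1,0,0.06,-2.2,-2.1,0,0.06,-2.2,-2.1,0,0.06]'
python3 -m inch '[-2.2,-1.5,0,0.12,-2.2,-1.5,0,0.12,-2.2,-1,0,0.12,-2.2,-1,0,0.12,-2.2,-1,0,0.12]'
python3 -c "
from h import *
st();go([.474,-.2115,.15],-.56,15,False)"
```

```text
clock: 0.72
tcp_pos: [0.2529, 0.4101, 0.2422]
orientation: [0.0, 0.159, 0.987, 0.0]
wrist_force: [0.1, -0.3, -0.1]
finger_gap: 0.0511
grip_force: 0.0
clock: 1.13
tcp_pos: [0.3076, 0.2687, 0.2424]
orientation: [0.0, 0.307, 0.952, 0.0]
wrist_force: [1.0, 0.0, 0.3]
finger_gap: 0.0513
grip_force: 0.0
clock: 1.55
tcp_pos: [0.3346, 0.1467, 0.2424]
orientation: [0.0, 0.576, 0.818, 0.0]
wrist_force: [0.2, -0.5, -0.9]
finger_gap: 0.0511
grip_force: 0.0
1.55 [0.3346 0.1467 0.2424] yaw 0.344 F [ 0.19 -0.51 -0.87] gap 0.0511 grip 0.0
n 15 row [-2.389  1.151  0.617] 0.0603 |s| 2.72
```

```bash
python3 -m inch '[-2.4,1.15,0.6,0.06,-2.4,1.15,0.6,0.06,-2.4,1.15,0.6,0.06,-2.4,1.15,0.6,0.06,-2.4,1.15,0.6,0.06]' >/dev/null
python3 -m inch '[-2.4,1.15,0.6,0.06,-2.4,1.15,0.6,0.06,-2.4,1.15,0.6,0.06,-2.4,1.15,0.6,0.06,-2.4,1.15,0.6,0.06]' >/dev/null
python3 -m inch '[-2.4,1.15,0.6,0.06,-2.4,1.15,0.6,0.06,-2.4,1.15,0.6,0.06,-2.4,1.15,0.6,0.06,-2.4,1.15,0.6,0.06]'>/dev/null
python3 -m inch '[0,0,0,0,0,0,0,0,0,0,0,0,0,0,0,0,0,0,0,0]'>/dev/null
python3 -c "
from h import *
st();go([.474,-.2115,.058],-.56,10,False)"
```

```text
3.22 [ 0.4763 -0.21    0.1526] yaw -0.548 F [-0.1   0.44  0.13] gap 0.0512 grip 0.0
n 10 row [-0.025 -0.012  0.946] 0.0012 |s| 0.95
```

```bash
python3 -m inch '[0,0,0.95,0,0,0,0.95,0,0,0,0.95,0,0,0,0.95,0,0,0,0.95,0]' >/dev/null
python3 -m inch '[0,0,0.95,0,0,0,0.95,0,0,0,0.95,0,0,0,0.95,0,0,0,0.95,0]' >/dev/null
python3 -m inch '[-0.03,-0.01,0,0,0,0,0,0,0,0,0,0,0,0,0,0,0,0,0,0]' >/dev/null
python3 -c "
from h import *
st()
for n in('top','scene'): np.save(n+'_ref',np.mean([eyes.read_camera(n).astype(float) for _ in range(3)],0))
t=np.load('top_ref.npy').astype(np.uint8)[:,:,::-1].copy();s=np.load('scene_ref.npy').astype(np.uint8)[:,:,::-1].copy()
cv2.imwrite('pics/f.png',np.hstack([crop('top',(350,160,130,110),3,t),crop('scene',(325,190,130,110),3,s)]))"
python3 -m inch '[0,0,0,0,0,0,0,0,0,0,0,0,0,0,0,0,0,0,0,0]' -1 30 >/dev/null
python3 -m inch '[0,0,0,0,0,0,0,0,0,0,0,0,0,0,0,0,0,0,0,0]' 
python3 -c "
from h import *
st()"
```

```text
4.47 [ 0.4764 -0.2115  0.0579] yaw -0.55 F [ 0.13 -0.39  0.21] gap 0.0517 grip 0.0
clock: 5.6
tcp_pos: [0.4759, -0.2111, 0.0574]
orientation: [-0.0, 0.873, 0.489, 0.0]
wrist_force: [-1.1, 1.5, 2.6]
finger_gap: 0.0188
grip_force: 30.5
5.6 [ 0.4759 -0.2111  0.0574] yaw -0.55 F [-1.14  1.53  2.56] gap 0.0188 grip 30.5
```

View pics/f.png

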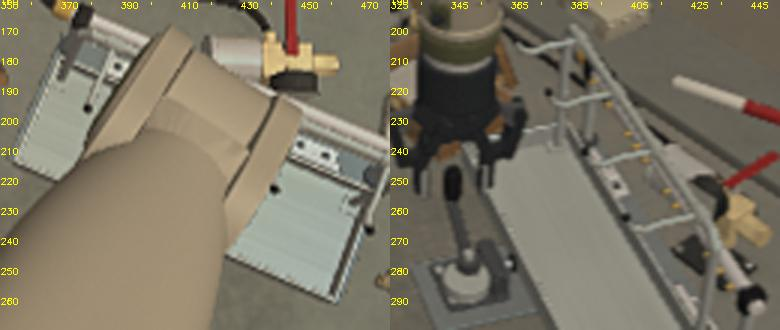

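```bash
cat >> h.py <<'E'
def ecc(n,box):
    a=np.load(n+'_ref.npy').mean(2).astype(np.float32); b=np.mean([eyes.read_camera(n).astype(float) for _ in range(3)],0).mean(2).astype(np.float32)
    x,y,w,h=box; a=cv2.resize(a[y:y+h,x:x+w],None,fx=4,fy=4,interpolation=cv2.INTER_CUBIC); b=cv2.resize(b[y:y+h,x:x+w],None,fx=4,fy=4,interpolation=cv2.INTER_CUBIC)
    W=np.eye(2,3,dtype=np.float32); r,W=cv2.findTransformECC(a,b,W,0,(3,200,1e-6),None,5)
    return (W[:,2]/4).round(3),round(r,4)
def chk():
    st(); F=yaw()[1].T@get_state()['wrist_force']; print("Ftool",F.round(1))
    print("top pan",ecc('top',(430,225,38,40)),"scene pan",ecc('scene',(375,285,60,45)),"scene bg",ecc('scene',(420,190,60,60)),"pad",ecc('scene',(355,265,14,22)))
    a=proj('scene',[.48,-.3,.03]);d=np.array([.926,-.377,0])*.001
    print("px/mm scene",proj('scene',np.array([.48,-.3,.03])+d)-a,"top",proj('top',np.array([.48,-.3,.03])+d)-proj('top',[.48,-.3,.03]))
E
python3 -m inch '[-0.01,-0.41,0,-0.05,-0.01,-0.41,0,-0.05,-0.01,-0.41,0,-0.05,-0.01,-0.41,0,-0.05,-0.01,-0.41,0,-0.05]' 
python3 -c "
from h import *
chk()"
```

```text
clock: 6.02
tcp_pos: [0.458, -0.2035, 0.0574]
orientation: [0.001, 0.804, 0.594, 0.0]
wrist_force: [1.7, -1.8, -0.7]
finger_gap: 0.0189
grip_force: 30.4
6.02 [ 0.458  -0.2035  0.0574] yaw -0.298 F [ 1.65 -1.79 -0.71] gap 0.0189 grip 30.4
Ftool [-1.2  2.1  0.7]
top pan (array([0.012, 0.018], dtype=float32), 0.9928) scene pan (array([0.   , 0.001], dtype=float32), 0.9999) scene bg (array([-0.003, -0.001], dtype=float32), 0.9998) pad (array([0.454, 0.085], dtype=float32), 0.957)
px/mm scene [ 0.32901459 -0.07025039] top [ 0.12315083 -0.30798707]
```

```bash
for i in 1; do python3 -m inch '[0,-0.2,0,-0.025,0,-0.2,0,-0.025,0,-0.2,0,-0.025,0,-0.2,0,-0.025,0,-0.2,0,-0.025]'|grep force; done
python3 -c "
from h import *
chk()"
python3 -m inch '[0,-0.2,0,-0.025,0,-0.2,0,-0.025,0,-0.2,0,-0.025,0,-0.2,0,-0.025,0,-0.2,0,-0.025]'|grep force
python3 -c "
from h import *
chk()"
```

```text
wrist_force: [0.1, -6.1, -2.7]
grip_force: 30.3
7.03 [ 0.4483 -0.2012  0.0574] yaw -0.175 F [ 0.14 -6.09 -2.7 ] gap 0.0195 grip 30.3
Ftool [-6.   1.2  2.7]
top pan (array([0.014, 0.023], dtype=float32), 0.9832) scene pan (array([ 0., -0.], dtype=float32), 0.9999) scene bg (array([ 0.001, -0.001], dtype=float32), 0.9998) pad (array([0.553, 0.039], dtype=float32), 0.9267)
px/mm scene [ 0.32901459 -0.07025039] top [ 0.12315083 -0.30798707]
wrist_force: [2.0, -7.0, -2.7]
grip_force: 30.2
8.05 [ 0.4387 -0.2002  0.0574] yaw -0.05 F [ 1.97 -6.96 -2.69] gap 0.0188 grip 30.2
Ftool [-6.8  2.3  2.7]
top pan (array([ 0.115, -0.034], dtype=float32), 0.9396) scene pan (array([ 0.121, -0.017], dtype=float32), 0.9861) scene bg (array([-0.001, -0.   ], dtype=float32), 0.9997) pad (array([0.682, 0.071], dtype=float32), 0.9072)
px/mm scene [ 0.32901459 -0.07025039] top [ 0.12315083 -0.30798707]
```

```bash
for i in 1; do python3 -m inch '[-0.04,-0.1,0,-0.0125,-0.04,-0.1,0,-0.0125,-0.04,-0.1,0,-0.0125,-0.04,-0.1,0,-0.0125,-0.04,-0.1,0,-0.0125]'|grep t_force
python3 -c "
from h import *
chk()"|head -3
python3 -m inch '[-0.02,-0.1,0,-0.0125,-0.02,-0.1,0,-0.0125,-0.02,-0.1,0,-0.0125,-0.02,-0.1,0,-0.0125,-0.02,-0.1,0,-0.0125]'|grep t_force
python3 -c "
from h import *
chk()"|head -3; done
```

```text
wrist_force: [2.7, 0.7, 0.6]
9.07 [ 0.433  -0.2002  0.0574] yaw 0.014 F [2.72 0.72 0.6 ] gap 0.0189 grip 30.6
Ftool [ 0.7  2.7 -0.6]
top pan (array([ 0.227, -0.206], dtype=float32), 0.9019) scene pan (array([ 0.32 , -0.036], dtype=float32), 0.9872) scene bg (array([-0.001, -0.001], dtype=float32), 0.9996) pad (array([0.791, 0.106], dtype=float32), 0.8571)
wrist_force: [2.2, 7.2, 6.4]
10.08 [ 0.4275 -0.2006  0.0573] yaw 0.076 F [2.2  7.2  6.42] gap 0.0189 grip 31.1
Ftool [ 7.   2.7 -6.4]
top pan (array([ 0.282, -0.348], dtype=float32), 0.8319) scene pan (array([ 0.449, -0.083], dtype=float32), 0.9772) scene bg (array([ 0.005, -0.001], dtype=float32), 0.9995) pad (array([0.954, 0.155], dtype=float32), 0.8565)
```

```bash
for i in 1; do python3 -m inch '[0.03,-0.1,0,-0.0125,0.03,-0.1,0,-0.0125,0.02,-0.1,0,-0.0125,0.02,-0.1,0,-0.0125,0.02,-0.1,0,-0.0125]'|grep t_force
python3 -c "
from h import *
chk()"|head -3
python3 -m inch '[0,-0.1,0,-0.0125,0,-0.1,0,-0.0125,0,-0.1,0,-0.0125,0,-0.1,0,-0.0125,0,-0.1,0,-0.0125]'|grep t_force
python3 -c "
from h import *
chk()"|head -3; done
```

```text
wrist_force: [2.7, 4.7, 3.0]
11.1 [ 0.4226 -0.2011  0.0573] yaw 0.139 F [2.66 4.66 3.02] gap 0.0191 grip 30.8
Ftool [ 4.3  3.3 -3. ]
top pan (array([ 0.306, -0.319], dtype=float32), 0.7999) scene pan (array([ 0.452, -0.089], dtype=float32), 0.9772) scene bg (array([0.004, 0.001], dtype=float32), 0.9995) pad (array([0.996, 0.212], dtype=float32), 0.8298)
wrist_force: [2.8, 3.8, 4.8]
12.12 [ 0.4177 -0.2021  0.0573] yaw 0.2 F [2.78 3.76 4.77] gap 0.0194 grip 31.0
Ftool [ 3.1  3.5 -4.8]
top pan (array([ 0.359, -0.348], dtype=float32), 0.7155) scene pan (array([ 0.452, -0.085], dtype=float32), 0.9773) scene bg (array([ 0.003, -0.001], dtype=float32), 0.9995) pad (array([0.961, 0.143], dtype=float32), 0.8337)
```

```bash
python3 -m inch '[0,0,0,0,0,0,0,0,0,0,0,0,0,0,0,0,0,0,0,0]' 0.2 >/dev/null
python3 -m inch '[0,0,0,0,0,0,-1.5,0,0,0,-3,0,0,0,-3,0,0,0,-3,0]' >/dev/null
python3 -c "
from h import *
chk();go([.4205,.151,.2],1.571,15,False)"
```

```text
13.55 [ 0.4171 -0.2019  0.1631] yaw 0.2 F [0.35 0.02 0.83] gap 0.0509 grip 0.0
Ftool [-0.   0.3 -0.8]
top pan (array([ 0.195, -0.234], dtype=float32), 0.3495) scene pan (array([ 0.451, -0.082], dtype=float32), 0.9773) scene bg (array([0.003, 0.   ], dtype=float32), 0.9995) pad (array([0.955, 0.139], dtype=float32), 0.8338)
px/mm scene [ 0.32901459 -0.07025039] top [ 0.12315083 -0.30798707]
n 15 row [ 1.683  1.912 -0.254] -0.0914 |s| 2.56
```

```bash
for i in 1; do python3 -m inch '[1.68,1.91,-0.4,-0.0914,1.68,1.91,-0.4,-0.0914,1.68,1.91,-0.4,-0.0914,1.68,1.91,-0.4,-0.0914,1.68,1.91,-0.4,-0.0914]'; python3 -m inch '[1.68,1.91,-0.2,-0.0914,1.68,1.91,-0.2,-0.0914,1.68,1.91,-0.2,-0.0914,1.68,1.91,-0.2,-0.0914,1.68,1.91,-0.2,-0.0914]'; python3 -m inch '[1.68,1.91,0,-0.0914,1.68,1.91,0,-0.0914,1.68,1.91,0,-0.0914,1.68,1.91,0,-0.0914,1.68,1.91,0,-0.0914]';python3 -m inch '[0,0,0,0,0,0,0,0,0,0,0,0,0,0,0,0,0,0,0,0]'; done >/dev/null
python3 -c "
from h import *
st();go([.4205,.151,.107],1.571,10,False)
s=eyes.read_camera('scene')[:,:,::-1];t=eyes.read_camera('top')[:,:,::-1]
np.save('s1',s)
cv2.imwrite('pics/g.png',np.vstack([crop('scene',(220,120,130,100),6,s)]))"
```

```text
15.82 [0.4216 0.1496 0.1922] yaw 1.569 F [-0.12  0.82 -0.17] gap 0.0515 grip 0.0
n 10 row [0.012 0.014 0.852] -0.0002 |s| 0.85
```

View pics/g.png

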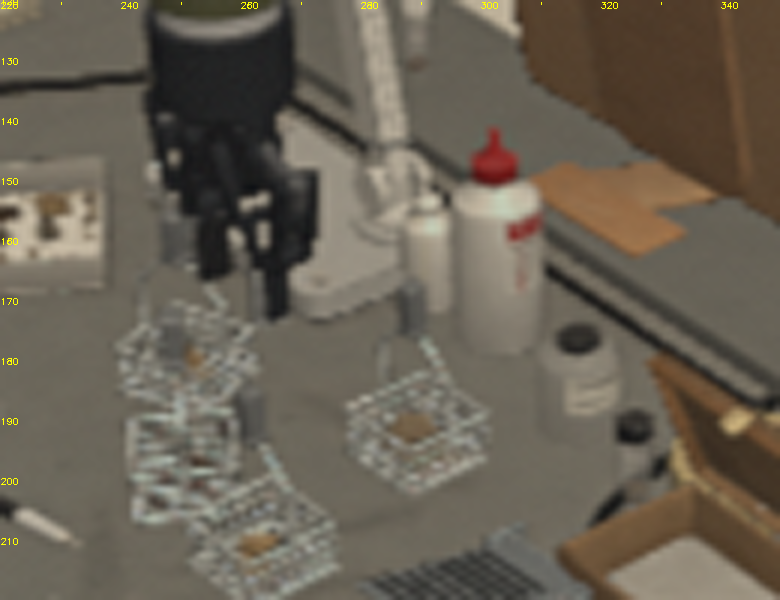

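```bash
for i in 1; do python3 -m inch '[0,0,1.7,0,0,0,1.7,0,0,0,1.7,0,0,0,1.7,0,0,0,1.7,0]'; python3 -m inch '[0.1,0.1,0,0,0,0,0,0,0,0,0,0,0,0,0,0,0,0,0,0]';python3 -m inch '[0,0,0,0,0,0,0,0,0,0,0,0,0,0,0,0,0,0,0,0]' -1 50; python3 -m inch '[0,0,0,0,0,0,0,0,0,0,0,0,0,0,0,0,0,0,0,0]';done >/dev/null
python3 -c "
from h import *
st()"
for i in 1; do python3 -m inch '[0,0,-1,0,0,0,-2,0,0,0,-3,0,0,0,-4,0,0,0,-3,0]'; python3 -m inch '[0,0,-1,0,0,0,0,0,0,0,0,0,0,0,0,0,0,0,0,0]';done >/dev/null
python3 -c "
from h import *
st()
s=eyes.read_camera('scene')[:,:,::-1]
cv2.imwrite('pics/h.png',crop('scene',(220,110,130,100),6,s))
ry=np.radians(67.9);X=np.array([np.sin(ry),-np.cos(ry),0])
for i,u in enumerate([(378.5,196),(409.7,209.3),(441,223),(472.7,236.5)]):
    seat=pl('top',*u,.188)+X*.0175; seat[2]=.172; print(i+1,seat.round(4),'pre',(seat-X*.09).round(4))
    if i==3: go(list((seat-X*.09)[:2])+[.24],1.185,25,False)
"
```

```text
17.58 [0.4199 0.1513 0.1072] yaw 1.571 F [ 0.12 -0.23 -0.71] gap 0.0129 grip 52.7
18.42 [0.4188 0.1511 0.2452] yaw 1.571 F [ 0.54  0.11 -1.55] gap 0.0129 grip 52.6
1 [ 0.5793 -0.203   0.172 ] pre [ 0.4959 -0.1691  0.172 ]
2 [ 0.5469 -0.2832  0.172 ] pre [ 0.4635 -0.2493  0.172 ]
3 [ 0.514  -0.3624  0.172 ] pre [ 0.4306 -0.3286  0.172 ]
4 [ 0.4821 -0.4415  0.172 ] pre [ 0.3987 -0.4077  0.172 ]
n 25 row [-0.334 -2.226  0.023] 0.0154 |s| 2.25
```

View pics/h.png

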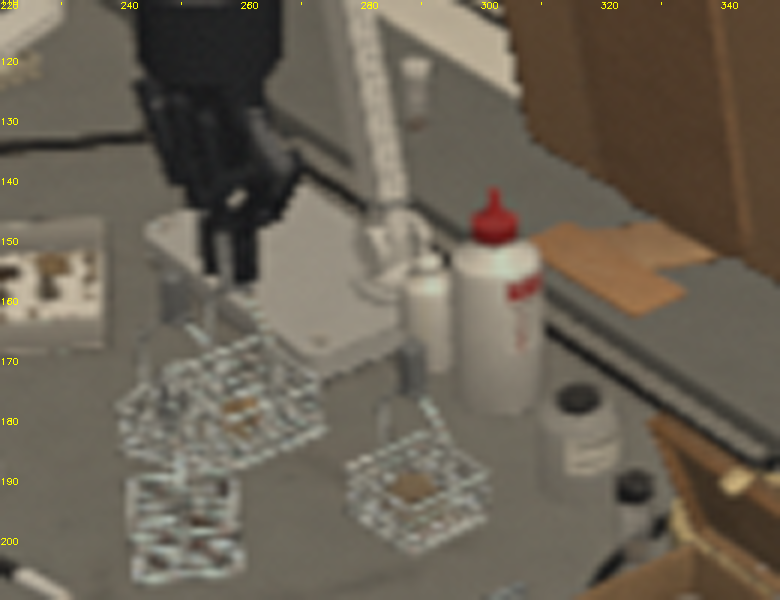

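```bash
for i in 1; do python3 -m inch '[-0.1,-0.8,0,0.015,-0.2,-1.5,0,0.015,-0.33,-2.2,0,0.015,-0.33,-2.2,0,0.015,-0.33,-2.2,0,0.015]'; for j in 1 2 3 4; do python3 -m inch '[-0.33,-2.23,0,0.0154,-0.33,-2.23,0,0.0154,-0.33,-2.23,0,0.0154,-0.33,-2.23,0,0.0154,-0.33,-2.23,0,0.0154]';done; done | grep gap
python3 -c "
from h import *
st()
go([.3987,-.4077,.24],1.185,5)
"
```

```text
finger_gap: 0.013
finger_gap: 0.0128
finger_gap: 0.013
finger_gap: 0.0134
finger_gap: 0.013
20.55 [ 0.3954 -0.3872  0.2463] yaw 1.186 F [ 0.8  -0.15 -0.86] gap 0.013 grip 52.6
n 5 row [-0.216 -0.355  0.125] 0.0002 |s| 0.43
```

```bash
for i in 1; do python3 -m inch '[-0.2,-0.35,0.1,0,-0.2,-0.35,0.1,0,-0.2,-0.35,0.1,0,-0.2,-0.35,0.1,0,-0.2,-0.35,0.1,0]'; python3 -m inch '[-1,0,0,0,-2,0,0,0,-2,0,0,0,-2,0,0,0,-1,0,0,0]';python3 -m inch '[0,0,0,0,0,0,0,0,0,0,0,0,0,0,0,0,0,0,0,0]'; done | grep gap
python3 -c "
from h import *
st()
go([.4834,-.442,.24],1.185,5)
s=eyes.read_camera('scene')[:,:,::-1]
cv2.imwrite('pics/i.png',crop('scene',(350,180,120,100),6,s))
"
```

```text
finger_gap: 0.0132
finger_gap: 0.0127
finger_gap: 0.0129
21.8 [ 0.473  -0.4354  0.2426] yaw 1.188 F [ 0.68  1.19 -2.28] gap 0.0129 grip 51.4
n 5 row [-0.241 -0.044  0.052] 0.0006 |s| 0.25
```

View pics/i.png

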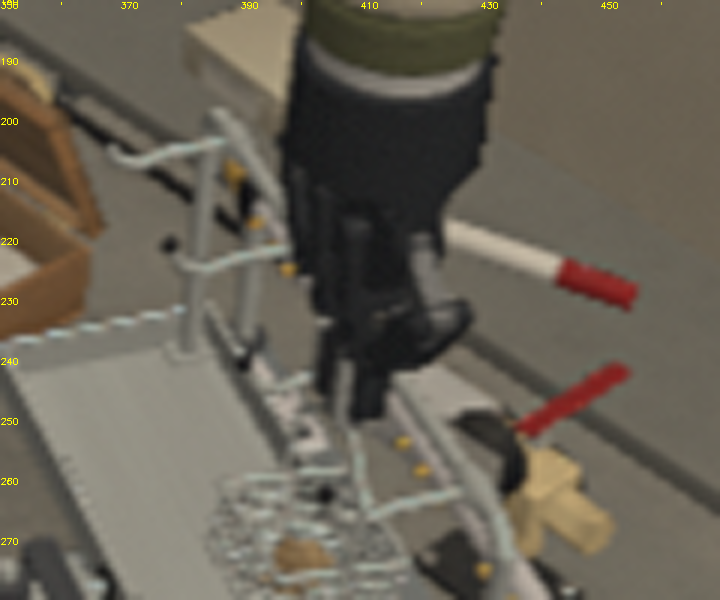

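```bash
for i in 1; do python3 -m inch '[-0.24,-0.05,0,0,-0.24,-0.05,0,0,-0.24,-0.05,0,0,-0.24,-0.05,0,0,-0.24,-0.05,0,0]'; python3 -m inch '[0,0,0.9,0,0,0,0.9,0,0,0,0.9,0,0,0,0.9,0,0,0,0.9,0]'; python3 -m inch '[0,0,0.3,0,0,0,0,0,0,0,0,0,0,0,0,0,0,0,0,0]'; done | grep gap
python3 -c "
from h import *
st()
go([.4834,-.442,.192],1.185,5)
"
```

```text
finger_gap: 0.0129
finger_gap: 0.013
finger_gap: 0.0131
23.1 [ 0.4838 -0.4428  0.1947] yaw 1.188 F [-0.85 -0.41 -2.28] gap 0.0131 grip 51.5
n 5 row [0.013 0.012 0.055] 0.0006 |s| 0.06
```

```bash
for i in 1; do python3 -m inch '[0,0,0.1,0,0,0,0.1,0,0,0,0.1,0,0,0,0,0,0,0,0,0]';  python3 -m inch '[0,0,0,0,0,0,0,0,0,0,0,0,0,0,0,0,0,0,0,0]' -0.2; python3 -m inch '[0,0,-0.5,0,0,0,-1.5,0,0,0,-2,0,0,0,-2,0,0,0,-2,0]';done | egrep "gap|wrist"
python3 -c "
from h import *
st()
s=eyes.read_camera('scene')[:,:,::-1]
cv2.imwrite('pics/j.png',crop('scene',(350,180,120,130),4,s))
go([.5545,.186,.26],1.571,25,False)
"
```

```text
wrist_force: [1.1, 0.2, 1.0]
finger_gap: 0.0131
wrist_force: [-0.4, 0.3, -0.4]
finger_gap: 0.0341
wrist_force: [1.4, -0.5, 0.4]
finger_gap: 0.0342
24.35 [ 0.4835 -0.4424  0.2724] yaw 1.188 F [ 1.39 -0.5   0.42] gap 0.0342 grip 0.0
n 25 row [0.225 2.54  0.058] -0.0153 |s| 2.55
```

View pics/j.png

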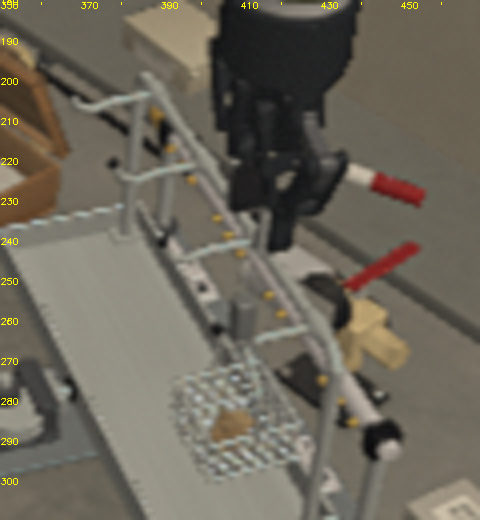

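```bash
cat >> h.py <<'E'
G=dict(A=(.5545,.186,0),L=(.4858,.339,21),M=(.4280,.2393,-33),R=(.4205,.151,0))
def moved(names):
    for n in('top','scene'):
        r=cv2.imread(f'pics/{n}0.png').astype(float); c=eyes.read_camera(n)[:,:,::-1].astype(float)
        for k in names:
            u=proj(n,[G[k][0],G[k][1],.06]).astype(int); sl=np.s_[u[1]-18:u[1]+18,u[0]-18:u[0]+18]
            print(n,k,"diff",np.abs(r[sl]-c[sl]).mean().round(1))
E
python3 -c "
from h import *
moved('ALM')"
for i in 1; do python3 -m inch '[0.1,1,-0.1,-0.0153,0.22,2,-0.1,-0.0153,0.22,2.5,0,-0.0153,0.22,2.5,0,-0.0153,0.22,2.5,0,-0.0153]'; for j in 1 2 3 4; do python3 -m inch '[0.22,2.54,0,-0.0153,0.22,2.54,0,-0.0153,0.22,2.54,0,-0.0153,0.22,2.54,0,-0.0153,0.22,2.54,0,-0.0153]';done; python3 -m inch '[0,1,0,0,0,0,0,0,0,0,0,0,0,0,0,0,0,0,0,0]'; done | grep gap
python3 -c "
from h import *
st();go([.5545,.186,.17],1.571,10)
moved('ALM')"
```

```text
top A diff 1.0
top L diff 1.0
top M diff 1.1
scene A diff 2.9
scene L diff 3.3
scene M diff 5.0
finger_gap: 0.0343
finger_gap: 0.0339
finger_gap: 0.0343
finger_gap: 0.0342
finger_gap: 0.0341
finger_gap: 0.0343
27.0 [0.5479 0.1748 0.2731] yaw 1.569 F [-0.22 -0.15  0.06] gap 0.0343 grip 0.0
n 10 row [-0.066  0.113  1.031] -0.0002 |s| 1.04
top A diff 8.3
top L diff 23.1
top M diff 3.9
scene A diff 1.2
scene L diff 1.5
scene M diff 3.4
```

```bash
for i in 1; do python3 -m inch '[-0.13,0.22,2,0,-0.13,0.22,2,0,-0.13,0.22,2,0,-0.13,0.22,2,0,-0.13,0.22,2,0]';python3 -m inch '[0,0,1.4,0,0,0,1.4,0,0,0,1.4,0,0,0,1.3,0,0,0,1,0]'; python3 -m inch '[0,0,0,0,0,0,0,0,0,0,0,0,0,0,0,0,0,0,0,0]'; done | egrep "tcp|wrist"
python3 -c "
from h import *
go([.5545,.186,.107],1.571,5)"
for i in 1; do python3 -m inch '[0,0,0,0,0,0,0,0,0,0,0,0,0,0,0,0,0,0,0,0]' -1 50; python3 -m inch '[0,0,0,0,0,0,0,0,0,0,0,0,0,0,0,0,0,0,0,0]'; done | egrep "tcp|gap"
python3 -c "
from h import *
st()"
```

```text
tcp_pos: [0.5547, 0.1861, 0.1726]
wrist_force: [-0.2, 0.4, 0.1]
tcp_pos: [0.5542, 0.1861, 0.1072]
wrist_force: [0.5, -0.1, -0.3]
tcp_pos: [0.5551, 0.1871, 0.1093]
wrist_force: [0.9, 1.0, 0.2]
n 5 row [ 0.012 -0.022  0.046] -0.0001 |s| 0.05
tcp_pos: [0.5545, 0.1871, 0.1085]
finger_gap: 0.0127
tcp_pos: [0.5546, 0.1871, 0.1085]
finger_gap: 0.0129
29.18 [0.5546 0.1871 0.1085] yaw 1.571 F [-0.39  0.71  2.03] gap 0.0129 grip 51.9
```

```bash
for i in 1; do python3 -m inch '[0,0,-1,0,0,0,-2,0,0,0,-3,0,0,0,-4,0,0,0,-4,0]'; python3 -m inch '[0,0,-2,0,0,0,0,0,0,0,0,0,0,0,0,0,0,0,0,0]';done |grep gap
python3 -c "
from h import *
st();go([.432,-.329,.255],1.185,25,False)
x,y=(.555,.186)
s=eyes.read_camera('scene')[:,:,::-1];np.save('s2',s)
moved('LM')"
```

```text
finger_gap: 0.0133
finger_gap: 0.013
30.02 [0.5533 0.1867 0.2662] yaw 1.57 F [ 0.35 -1.   -1.26] gap 0.013 grip 51.3
n 25 row [ 0.097 -2.13   0.048] 0.0154 |s| 2.13
top L diff 20.1
top M diff 1.6
scene L diff 1.5
scene M diff 3.4
```

```bash
for i in 1; do python3 -m inch '[0.05,-0.8,0,0.0154,0.1,-1.6,0,0.0154,0.1,-2.13,0.05,0.0154,0.1,-2.13,0.05,0.0154,0.1,-2.13,0.05,0.0154]'; for j in 1 2 3 4; do python3 -m inch '[0.1,-2.13,0.05,0.0154,0.1,-2.13,0.05,0.0154,0.1,-2.13,0.05,0.0154,0.1,-2.13,0.05,0.0154,0.1,-2.13,0.05,0.0154]';done; python3 -m inch '[0,-1.5,0,0,0,0,0,0,0,0,0,0,0,0,0,0,0,0,0,0]'; done | grep gap
python3 -c "
from h import *
st()
go([.432,-.329,.243],1.185,5);go([.5153,-.3629,.243],1.185,5)
"
```

```text
finger_gap: 0.013
finger_gap: 0.0129
finger_gap: 0.0133
finger_gap: 0.013
finger_gap: 0.0128
finger_gap: 0.0133
32.67 [ 0.4276 -0.3232  0.2567] yaw 1.186 F [-0.94  0.38 -0.91] gap 0.0133 grip 51.3
n 5 row [-0.125 -0.074  0.274] 0.0002 |s| 0.31
n 5 row [-1.924 -0.077  0.273] 0.0002 |s| 1.94
```

```bash
for i in 1; do python3 -m inch '[-1,-0.04,0.2,0,-1.9,-0.08,0.2,0,-1.9,-0.08,0.2,0,-1.9,-0.08,0.2,0,-1.9,-0.08,0.2,0]'; python3 -m inch '[-1.4,-0.04,0,0,-0.5,0,0,0,0,0,0,0,0,0,0,0,0,0,0,0]'; done | grep gap
python3 -c "
from h import *
st()
go([.5153,-.3629,.1905],1.185,5)
"
```

```text
finger_gap: 0.0131
finger_gap: 0.0127
33.5 [ 0.5232 -0.3667  0.2471] yaw 1.186 F [ 0.31  0.3  -1.89] gap 0.0127 grip 50.1
n 5 row [0.176 0.011 1.133] 0.0002 |s| 1.15
```

```bash
for i in 1; do python3 -m inch '[0.3,0,0,0,0.3,0,0,0,0.25,0,0,0,0,0,0,0,0,0,0,0]'; python3 -m inch '[0,0,1,0,0,0,1,0,0,0,1,0,0,0,1,0,0,0,0.8,0]'; python3 -m inch '[0,0,0.3,0,0,0,0.1,0,0,0,0.1,0,0,0,0.1,0,0,0,0,0]'; done | egrep 'gap|tcp|wrist'
python3 -c "
from h import *
st()
go([.5153,-.3629,.1905],1.185,5)
"
```

```text
tcp_pos: [0.5155, -0.364, 0.2466]
wrist_force: [4.8, -1.4, -8.4]
finger_gap: 0.0131
tcp_pos: [0.5149, -0.3635, 0.1971]
wrist_force: [3.1, -1.6, 4.2]
finger_gap: 0.0128
tcp_pos: [0.5165, -0.3644, 0.1948]
wrist_force: [1.0, 1.1, 7.0]
finger_gap: 0.013
34.75 [ 0.5165 -0.3644  0.1948] yaw 1.186 F [1.02 1.12 7.05] gap 0.013 grip 51.2
n 5 row [0.034 0.018 0.086] 0.0002 |s| 0.09
```

```bash
for i in 1; do python3 -m inch '[0,0,0,0,0,0,0,0,0,0,0,0,0,0,0,0,0,0,0,0]' -0.2; python3 -m inch '[0,0,-0.5,0,0,0,-1.5,0,0,0,-2,0,0,0,-2,0,0,0,-2,0]';done | egrep "gap|wrist"
python3 -c "
from h import *
st()
s=eyes.read_camera('scene')[:,:,::-1]
cv2.imwrite('pics/k.png',crop('scene',(340,180,120,130),4,s))
go([.4858,.339,.26],1.94,30,False)
go([.4280,.2393,.26],.99,25,False)
"
```

```text
wrist_force: [0.8, -0.8, 0.6]
finger_gap: 0.034
wrist_force: [0.4, -0.7, -0.1]
finger_gap: 0.0343
35.58 [ 0.5153 -0.3638  0.2738] yaw 1.185 F [ 0.42 -0.68 -0.15] gap 0.0343 grip 0.0
n 30 row [0.154 2.4   0.051] -0.0252 |s| 2.41
n 25 row [1.43  1.985 0.062] 0.0078 |s| 2.45
```

View pics/k.png

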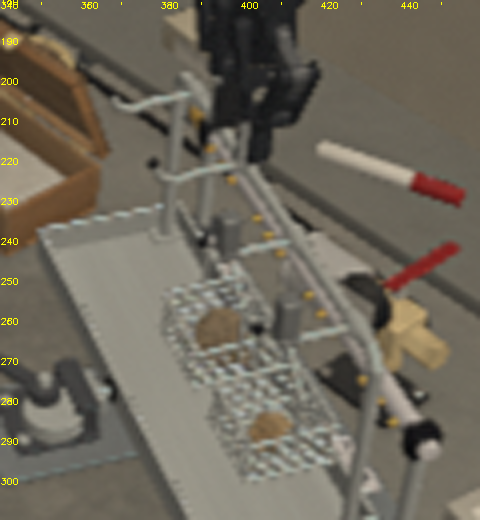

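```bash
python3 -c "
from h import *
moved('LM')
s=np.mean([eyes.read_camera('scene').astype(float) for _ in range(8)],0)[:,:,::-1];t=np.mean([eyes.read_camera('top').astype(float) for _ in range(8)],0)[:,:,::-1]
c=lambda n,b,i:cv2.convertScaleAbs(crop(n,b,10,i.astype(np.uint8).copy()),alpha=1.6,beta=-30)
cv2.imwrite('pics/l.png',np.hstack([c('scene',(230,160,38,50),s),c('top',(198,222,40,50),t)]))
"
```

```text
top L diff 2.6
top M diff 2.6
scene L diff 2.8
scene M diff 4.5
```

View pics/l.png

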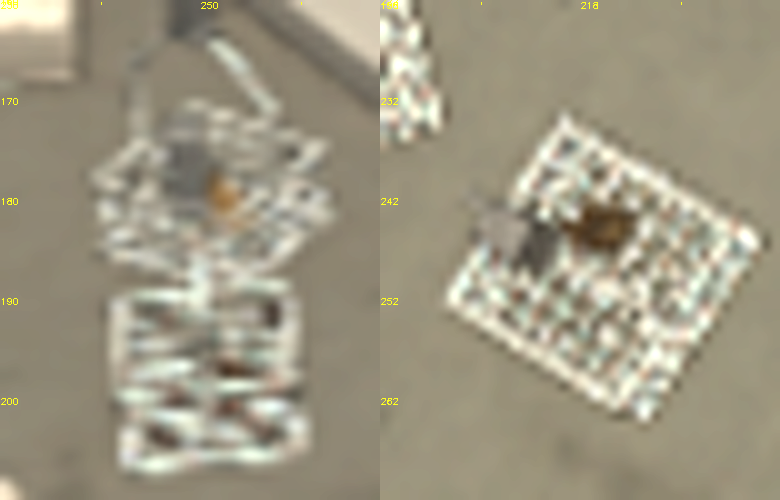

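```bash
python3 -c "
from h import *
print(pl('top',210.2,244.7,.123),pl('top',177.5,222.3,.123))
go([.4278,.2445,.26],.995,25,False)"
```

```text
[0.42898381 0.24539598 0.123     ] [0.48661674 0.34013072 0.123     ]
n 25 row [1.431 2.004 0.051] 0.0076 |s| 2.46
```

```bash
for i in 1; do python3 -m inch '[0.5,0.7,0,0.0076,1,1.5,0,0.0076,1.43,2,0,0.0076,1.43,2,0,0.0076,1.43,2,0,0.0076]'; for j in 1 2 3 4; do python3 -m inch '[1.43,2,0.05,0.0076,1.43,2,0.05,0.0076,1.43,2,0.05,0.0076,1.43,2,0.05,0.0076,1.43,2,0.05,0.0076]';done; python3 -m inch '[1,1.2,0,0,0,0,0,0,0,0,0,0,0,0,0,0,0,0,0,0]'; done | grep gap
python3 -c "
from h import *
st();go([.4284,.2450,.108],.995,10);moved('LM')"
```

```text
finger_gap: 0.0338
finger_gap: 0.0341
finger_gap: 0.0344
finger_gap: 0.0343
finger_gap: 0.0341
finger_gap: 0.0341
39.03 [0.4311 0.2364 0.2629] yaw 0.994 F [ 0.14 -0.7   0.3 ] gap 0.0341 grip 0.0
n 10 row [0.07  0.058 1.549] -0.0001 |s| 1.55
top L diff 41.7
top M diff 9.5
scene L diff 2.3
scene M diff 4.1
```

```bash
for i in 1; do python3 -m inch '[0.14,0.12,1.6,0,0.14,0.12,1.6,0,0.14,0.12,1.6,0,0.14,0.12,1.6,0,0.14,0.12,1.6,0]';python3 -m inch '[0,0,1.6,0,0,0,1.6,0,0,0,1.6,0,0,0,1.5,0,0,0,1.2,0]'; python3 -m inch '[0,0,0,0,0,0,0,0,0,0,0,0,0,0,0,0,0,0,0,0]'; done | egrep "tcp|wrist"
python3 -c "
from h import *
go([.4284,.2450,.108],.995,5)"
for i in 1; do python3 -m inch '[0,0,0,0,0,0,0,0,0,0,0,0,0,0,0,0,0,0,0,0]' -1 50; python3 -m inch '[0,0,0,0,0,0,0,0,0,0,0,0,0,0,0,0,0,0,0,0]'; python3 -m inch '[0,0,-1,0,0,0,-2,0,0,0,-3,0,0,0,-4,0,0,0,-3,0]'; python3 -m inch '[0,0,-2,0,0,0,0,0,0,0,0,0,0,0,0,0,0,0,0,0]'; done | egrep "tcp|gap|wrist"
python3 -c "
from h import *
st();go([.465,-.250,.255],1.185,25,False);moved('LM')"
```

```text
tcp_pos: [0.4288, 0.2453, 0.1823]
wrist_force: [-0.2, -0.5, 0.6]
tcp_pos: [0.4284, 0.2451, 0.1068]
wrist_force: [-0.1, 0.4, -0.7]
tcp_pos: [0.4293, 0.2462, 0.1088]
wrist_force: [-0.3, 0.5, 0.4]
n 5 row [ 0.003 -0.03   0.016] 0.0001 |s| 0.03
tcp_pos: [0.4291, 0.2462, 0.1083]
wrist_force: [0.2, -0.5, 3.9]
finger_gap: 0.0128
tcp_pos: [0.4291, 0.2462, 0.1083]
wrist_force: [0.9, 0.6, 5.4]
finger_gap: 0.0129
tcp_pos: [0.4277, 0.2458, 0.2398]
wrist_force: [0.9, 0.3, -1.5]
finger_gap: 0.013
tcp_pos: [0.4274, 0.2456, 0.256]
wrist_force: [0.5, -0.6, -1.8]
finger_gap: 0.0127
42.05 [0.4274 0.2456 0.256 ] yaw 0.996 F [ 0.46 -0.61 -1.81] gap 0.0127 grip 51.3
n 25 row [-1.058 -1.687  0.006] -0.0076 |s| 1.99
top L diff 37.2
top M diff 23.0
scene L diff 10.1
scene M diff 10.9
```

```bash
for i in 1; do python3 -m inch '[-0.3,-0.6,0,-0.0076,-0.7,-1.2,0,-0.0076,-1.06,-1.69,0,-0.0076,-1.06,-1.69,0,-0.0076,-1.06,-1.69,0,-0.0076]'; for j in 1 2 3 4; do python3 -m inch '[-1.06,-1.69,0,-0.0076,-1.06,-1.69,0,-0.0076,-1.06,-1.69,0,-0.0076,-1.06,-1.69,0,-0.0076,-1.06,-1.69,0,-0.0076]';done; python3 -m inch '[-1,-1.6,0,0,0,0,0,0,0,0,0,0,0,0,0,0,0,0,0,0]'; done | grep gap
python3 -c "
from h import *
st()
go([.465,-.250,.243],1.185,5);go([.5482,-.2837,.243],1.185,10);moved('LM')
"
```

```text
finger_gap: 0.0126
finger_gap: 0.0131
finger_gap: 0.0128
finger_gap: 0.0129
finger_gap: 0.0131
finger_gap: 0.0131
44.65 [ 0.4684 -0.249   0.2576] yaw 1.186 F [-0.54 -0.55 -1.46] gap 0.0131 grip 51.3
n 5 row [ 0.055 -0.043  0.291] 0.0002 |s| 0.3
n 10 row [-0.87  -0.021  0.145] 0.0001 |s| 0.88
top L diff 3.2
top M diff 14.9
scene L diff 2.4
scene M diff 9.6
```

```bash
for i in 1; do python3 -m inch '[-0.6,-0.05,0.2,0,-1.8,-0.05,0.2,0,-2,-0.05,0.2,0,-2,-0.05,0.2,0,-1.6,0,0.2,0]'; python3 -m inch '[-0.7,0,0,0,0,0,0,0,0,0,0,0,0,0,0,0,0,0,0,0]';  python3 -m inch '[0,0,0,0,0,0,0,0,0,0,0,0,0,0,0,0,0,0,0,0]'; done | grep gap
python3 -c "
from h import *
st()
go([.5482,-.2837,.193],1.185,10)
"
```

```text
finger_gap: 0.0128
finger_gap: 0.0126
finger_gap: 0.0128
46.0 [ 0.5478 -0.284   0.2463] yaw 1.185 F [  2.64  -2.43 -26.42] gap 0.0128 grip 48.8
n 10 row [-0.004  0.003  0.533] 0.0 |s| 0.53
```

```bash
for i in 1; do python3 -m inch '[0,0,0.4,0,0,0,0.4,0,0,0,0.4,0,0,0,0.4,0,0,0,0.4,0]'; python3 -m inch '[0,0,0.5,0,0,0,0.5,0,0,0,0.5,0,0,0,0.5,0,0,0,0.5,0]'; python3 -m inch '[0,0,0.3,0,0,0,0,0,0,0,0,0,0,0,0,0,0,0,0,0]'; done | egrep 'gap|tcp|wrist'
python3 -c "
from h import *
go([.5482,-.2837,.193],1.185,5)
"
```

```text
tcp_pos: [0.5494, -0.2849, 0.2297]
wrist_force: [-0.1, -1.1, -1.1]
finger_gap: 0.0129
tcp_pos: [0.5487, -0.2843, 0.2021]
wrist_force: [1.3, 0.4, 1.6]
finger_gap: 0.0131
tcp_pos: [0.5496, -0.2848, 0.2]
wrist_force: [4.7, -3.3, -2.4]
finger_gap: 0.0129
n 5 row [0.034 0.01  0.14 ] 0.0001 |s| 0.14
```

```bash
for i in 1; do python3 -m inch '[0,0,0.2,0,0,0,0.2,0,0,0,0.2,0,0,0,0,0,0,0,0,0]'; done | egrep 'gap|tcp|wrist'
python3 -m inch '[0,0,0.1,0,0,0,0.1,0,0,0,0,0,0,0,0,0,0,0,0,0]'| egrep 'gap|tcp|wrist'
for i in 1; do python3 -m inch '[0,0,0,0,0,0,0,0,0,0,0,0,0,0,0,0,0,0,0,0]' -0.2; python3 -m inch '[0,0,-0.5,0,0,0,-1.5,0,0,0,-2,0,0,0,-2,0,0,0,-2,0]';done | egrep "gap|wrist"
cat >> h.py <<'E'
def hung(hooks):
    # grey-grip and brown-specimen blobs near where they should hang
    s=np.mean([eyes.read_camera('scene').astype(float) for _ in range(2)],0)[:,:,::-1].astype(np.uint8)
    hsv=cv2.cvtColor(s,cv2.COLOR_BGR2HSV); S=dict(zip((1,2,3,4),[(.5806,-.2035),(.5482,-.2837),(.5153,-.3629),(.4834,-.442)]))
    for h in hooks:
        e=proj('scene',[*S[h],.094]); u=e.astype(int); w=hsv[u[1]-15:u[1]+16,u[0]-15:u[0]+16]
        m=cv2.inRange(w,(5,60,50),(25,255,220)); yx=np.argwhere(m)
        print("hook",h,"expect",e.round(1),"brown n",len(yx),"at",(yx.mean(0)[::-1]+u-15).round(1) if len(yx) else None)
    print("pan",ecc('scene',(375,285,60,45)))
E
python3 -c "
from h import *
st();hung((2,3,4));moved('L')
go([.4868,.341,.26],1.94,30,False)
"
```

```text
tcp_pos: [0.5512, -0.2857, 0.1956]
wrist_force: [7.9, -3.6, 1.7]
finger_gap: 0.0131
tcp_pos: [0.5516, -0.2858, 0.1951]
wrist_force: [6.8, -2.2, 9.5]
finger_gap: 0.0131
wrist_force: [0.3, 0.1, 0.1]
finger_gap: 0.0344
wrist_force: [0.5, -0.9, -0.7]
finger_gap: 0.0343
48.92 [ 0.5484 -0.2842  0.2727] yaw 1.185 F [ 0.51 -0.95 -0.66] gap 0.0343 grip 0.0
hook 2 expect [381.4 245.4] brown n 29 at [390.5 253.2]
hook 3 expect [393.1 265.4] brown n 90 at [393.2 263. ]
hook 4 expect [406.3 287.5] brown n 62 at [407.  286.6]
pan (array([ 0.495, -0.001], dtype=float32), 0.8806)
top L diff 6.0
scene L diff 3.4
n 30 row [0.253 2.129 0.038] -0.0252 |s| 2.14
```

```bash
python3 -c "
from h import *
s=np.mean([eyes.read_camera('scene').astype(float) for _ in range(4)],0)[:,:,::-1].astype(np.uint8)
hsv=cv2.cvtColor(s,cv2.COLOR_BGR2HSV)
for nm,m in(('brown',cv2.inRange(hsv,(5,70,30),(25,255,220))),):
    m[:,:365]=0;m[:,425:]=0;m[:215]=0;m[305:]=0
    n,_,a,c=cv2.connectedComponentsWithStats(m)
    for i in range(1,n):
        if a[i,4]>3: print(nm,a[i],c[i].round(1),hsv[_==i].mean(0).round())
k=cv2.imread('pics/k.png')
for h,p in zip((2,3,4),[(.5482,-.2837),(.5153,-.3629),(.4834,-.442)]): print('grip',h,proj('scene',[*p,.191]).round(1),'spec',proj('scene',[*p,.09]).round(1))
g=cv2.cvtColor(s,cv2.COLOR_BGR2GRAY)
print(g[212:262:2,366:402:2])
"
```

```text
brown [365 215   3   5  11] [365.6 217. ] [ 15. 120.  99.]
brown [391 216   3   2   6] [392.  216.5] [ 19. 127. 122.]
brown [396 224   3   2   5] [397.2 224.4] [ 19. 125. 136.]
brown [403 233   3   3   6] [403.8 234.2] [ 20. 110. 134.]
brown [405 238   4   2   7] [406.3 238.4] [ 21. 109. 136.]
brown [381 243   4   2   8] [382.5 243.5] [15. 95. 63.]
brown [408 242   4   3   8] [409.5 243. ] [ 19. 100. 128.]
brown [416 253   3   2   5] [416.8 253.4] [ 21. 122. 138.]
brown [419 257   3   3   7] [419.7 258. ] [ 20. 115. 134.]
brown [388 258  11   9  75] [393.1 262.1] [ 17.  89. 110.]
brown [403 283  10   7  53] [407. 286.] [ 17. 104. 128.]
grip 2 [383.9 218.7] spec [381.3 246.4]
grip 3 [396.3 238.2] spec [393.  266.5]
grip 4 [410.4 259.7] spec [406.2 288.5]
[[ 98 104 104 103 102 103  90  29  72 107 100  91  18  36 106 141 101 100]
 [ 90 104 104 104 103 101 100  93  84  81 106 112  24  97 130 124 120  78]
 [ 71 107 105 105 106 105 104 102  85  62  90  85  41 106 137 101 138 116]
 [ 84 106 107 105 105 106 105 107  75  69  88  76  63 109 104 141 104 146]
 [105 105 106 106 109  91  36  95  7
[... 839 characters left out ...]
 94 106  74  71  82 131]
 [132 127 124 134 136 142 114  85  45  56  97 124 116 113 139  83  91  91]
 [142 130 135 138 122 140 122 164 158 130 128 130 118  98 143 162 157 120]
 [145 134 119 114 125 138 126 131 125 121 148 137 108 110  97 154 143 165]
 [144 145 132 109 129 130 110 123 128 120 117 145 123 133 133 159 139 145]
 [143 145 142 134 133 147 147 137 144 174 159 124 108 144 111 100 100 126]
 [142 143 145 136 137 141 135 133 149 132 114 145 134 120 136 107  84 142]
 [143 142 145 144 129 130 140 109 139 132 128 140 142 154 142  90  89 144]
 [144 142 143 145 144 142 144 116 126 125 140 142 109 101 106 124 125 104]
 [145 143 142 144 144 145 142 134 117 142 154 108  94 100  94 106 116 110]]
```

```bash
for i in 1; do python3 -m inch '[0.1,0.8,0,-0.0252,0.2,1.5,0,-0.0252,0.25,2.1,0,-0.0252,0.25,2.1,0,-0.0252,0.25,2.1,0,-0.0252]'; for j in 1 2 3 4 5; do python3 -m inch '[0.25,2.13,0.03,-0.0252,0.25,2.13,0.03,-0.0252,0.25,2.13,0.03,-0.0252,0.25,2.13,0.03,-0.0252,0.25,2.13,0.03,-0.0252]';done; python3 -m inch '[0.1,2,0,0,0,0,0,0,0,0,0,0,0,0,0,0,0,0,0,0]'; done | grep wrist
python3 -c "
from h import *
st();go([.4868,.3405,.108],1.94,10);moved('L')"
```

```text
wrist_force: [1.5, 0.0, -0.4]
wrist_force: [0.4, -0.4, 0.8]
wrist_force: [0.1, 0.8, 0.1]
wrist_force: [-0.4, -0.6, -0.5]
wrist_force: [0.5, 0.9, -0.3]
wrist_force: [0.4, 0.6, -0.6]
wrist_force: [-0.2, -1.5, 0.3]
52.38 [0.4741 0.339  0.2643] yaw 1.941 F [-0.18 -1.51  0.34] gap 0.0341 grip 0.0
n 10 row [-0.124 -0.032  1.563] 0.0001 |s| 1.57
top L diff 2.9
scene L diff 3.8
```

```bash
for i in 1; do python3 -m inch '[-0.25,-0.06,1.6,0,-0.25,-0.06,1.6,0,-0.25,-0.06,1.6,0,-0.25,-0.06,1.6,0,-0.25,-0.06,1.6,0]';python3 -m inch '[0,0,1.6,0,0,0,1.6,0,0,0,1.6,0,0,0,1.6,0,0,0,1.2,0]'; python3 -m inch '[0,0,0,0,0,0,0,0,0,0,0,0,0,0,0,0,0,0,0,0]'; done | egrep "tcp|wrist"
for i in 1; do python3 -m inch '[0,0,0,0,0,0,0,0,0,0,0,0,0,0,0,0,0,0,0,0]' -1 50; python3 -m inch '[0,0,0,0,0,0,0,0,0,0,0,0,0,0,0,0,0,0,0,0]'; python3 -m inch '[0,0,-1,0,0,0,-2,0,0,0,-3,0,0,0,-4,0,0,0,-3,0]'; python3 -m inch '[0,0,-2,0,0,0,0,0,0,0,0,0,0,0,0,0,0,0,0,0]'; done | egrep "tcp|gap|wrist"
python3 -c "
from h import *
st();go([.497,-.170,.235],1.185,30,False);moved('L');hung((2,3,4))"
```

```text
tcp_pos: [0.4874, 0.3404, 0.1837]
wrist_force: [0.3, 1.0, 0.0]
tcp_pos: [0.4869, 0.34, 0.1069]
wrist_force: [0.1, -0.9, 1.7]
tcp_pos: [0.4876, 0.3413, 0.1095]
wrist_force: [0.4, -0.4, 0.7]
tcp_pos: [0.487, 0.3413, 0.1087]
wrist_force: [-0.5, -0.1, 2.9]
finger_gap: 0.0129
tcp_pos: [0.487, 0.3414, 0.1087]
wrist_force: [-1.2, 0.8, 5.6]
finger_gap: 0.0129
tcp_pos: [0.4866, 0.3407, 0.2404]
wrist_force: [0.7, 0.9, -0.5]
finger_gap: 0.0129
tcp_pos: [0.4859, 0.3405, 0.2561]
wrist_force: [-0.4, 0.0, -2.9]
finger_gap: 0.0131
55.4 [0.4859 0.3405 0.2561] yaw 1.941 F [-0.43  0.01 -2.88] gap 0.0131 grip 50.9
n 30 row [-0.029 -1.743  0.073] 0.0252 |s| 1.74
top L diff 21.2
scene L diff 8.4
hook 2 expect [381.4 245.4] brown n 32 at [389.4 252.6]
hook 3 expect [393.1 265.4] brown n 90 at [393.2 263. ]
hook 4 expect [406.3 287.5] brown n 61 at [407.  286.6]
pan (array([0.494, 0.003], dtype=float32), 0.8805)
```

```bash
for i in 1; do python3 -m inch '[-0.01,-0.6,0,0.0252,-0.02,-1.2,0,0.0252,-0.03,-1.74,0,0.0252,-0.03,-1.74,0,0.0252,-0.03,-1.74,0,0.0252]'; for j in 1 2 3 4 5; do python3 -m inch '[-0.03,-1.74,0,0.0252,-0.03,-1.74,0,0.0252,-0.03,-1.74,0,0.0252,-0.03,-1.74,0,0.0252,-0.03,-1.74,0,0.0252]';done; python3 -m inch '[0,-1.5,0,0,0,0,0.5,0,0,0,0,0,0,0,0,0,0,0,0,0]'; done | egrep "gap|wrist"
python3 -c "
from h import *
st()
go([.497,-.170,.228],1.185,5)
"
```

```text
wrist_force: [0.1, 0.0, -1.1]
finger_gap: 0.0129
wrist_force: [-0.2, -1.1, -1.5]
finger_gap: 0.0132
wrist_force: [-0.0, 0.4, -0.3]
finger_gap: 0.0132
wrist_force: [0.3, -1.0, -2.3]
finger_gap: 0.0132
wrist_force: [-0.6, -0.6, -1.2]
finger_gap: 0.0132
wrist_force: [0.6, -0.3, -1.5]
finger_gap: 0.013
wrist_force: [0.1, 0.1, -1.9]
finger_gap: 0.0129
58.67 [ 0.4864 -0.1665  0.2533] yaw 1.186 F [ 0.13  0.11 -1.86] gap 0.0129 grip 50.9
n 5 row [-0.224  0.014  0.505] 0.0001 |s| 0.55
```

```bash
for i in 1; do python3 -m inch '[-0.22,0,0.5,0,-0.22,0,0.5,0,-0.22,0,0.5,0,-0.22,0,0.5,0,-0.22,0,0.5,0]'; python3 -m inch '[0,0,0,0,0,0,0,0,0,0,0,0,0,0,0,0,0,0,0,0]'; done | egrep "gap|wrist"
python3 -c "
from h import *
st()
go([.5806,-.2035,.228],1.185,5)
"
```

```text
wrist_force: [-0.2, -0.1, -1.7]
finger_gap: 0.0136
wrist_force: [0.2, 0.0, -1.9]
finger_gap: 0.0128
59.5 [ 0.4968 -0.171   0.2286] yaw 1.185 F [ 0.22  0.   -1.94] gap 0.0128 grip 50.9
n 5 row [-1.798  0.029  0.013] 0.0001 |s| 1.8
```

```bash
for i in 1; do python3 -m inch '[-1,0.03,0,0,-2,0.03,0,0,-2,0.03,0,0,-2,0.03,0,0,-1.5,0.02,0,0]'; python3 -m inch '[-0.5,0,0,0,0,0,0,0,0,0,0,0,0,0,0,0,0,0,0,0]'; done | egrep "gap|wrist"
python3 -c "
from h import *
st()
go([.5806,-.2035,.194],1.185,5)
"
```

```text
wrist_force: [-0.6, -0.2, -2.6]
finger_gap: 0.0128
wrist_force: [-1.0, 0.1, -1.7]
finger_gap: 0.013
60.33 [ 0.5799 -0.2031  0.2285] yaw 1.186 F [-0.95  0.07 -1.69] gap 0.013 grip 51.0
n 5 row [-0.016 -0.002  0.691] 0.0001 |s| 0.69
```

```bash
python3 -m inch '[0,0,0.6,0,0,0,0.7,0,0,0,0.7,0,0,0,0.7,0,0,0,0.4,0]'|grep wrist; python3 -m inch '[0,0,0.3,0,0,0,0.1,0,0,0,0,0,0,0,0,0,0,0,0,0]' |egrep "wrist|tcp"
python3 -m inch '[0,0,0.2,0,0,0,0,0,0,0,0,0,0,0,0,0,0,0,0,0]' |egrep "wrist|tcp"
for i in 1; do python3 -m inch '[0,0,0,0,0,0,0,0,0,0,0,0,0,0,0,0,0,0,0,0]' -0.2; python3 -m inch '[0,0,-0.5,0,0,0,-1.5,0,0,0,-2,0,0,0,-2,0,0,0,-2,0]';done | egrep "gap|wrist"
python3 -c "
from h import *
st();hung((1,2,3,4))
s=np.mean([eyes.read_camera('scene').astype(float) for _ in range(4)],0)[:,:,::-1].astype(np.uint8)
print('grip',proj('scene',[.5806,-.2035,.191]).round(1),'spec',proj('scene',[.5806,-.2035,.09]).round(1))
print(cv2.cvtColor(s,cv2.COLOR_BGR2GRAY)[194:240:2,354:386:2])
go([.415,.0125,.16],1.571,20,False)
"
```

```text
wrist_force: [-0.9, -0.7, -0.5]
tcp_pos: [0.5808, -0.2036, 0.1936]
wrist_force: [-0.3, 0.0, -2.1]
tcp_pos: [0.5811, -0.2037, 0.1925]
wrist_force: [-2.0, -0.0, 5.9]
wrist_force: [0.6, 0.3, -0.1]
finger_gap: 0.034
wrist_force: [1.0, -0.9, -0.3]
finger_gap: 0.0344
62.42 [ 0.5804 -0.2034  0.2723] yaw 1.186 F [ 1.01 -0.86 -0.27] gap 0.0344 grip 0.0
hook 1 expect [370.4 227.1] brown n 186 at [360.9 223. ]
hook 2 expect [381.4 245.4] brown n 34 at [388.1 250.8]
hook 3 expect [393.1 265.4] brown n 91 at [393.3 263. ]
hook 4 expect [406.3 287.5] brown n 61 at [407.  286.6]
pan (array([0.497, 0.003], dtype=float32), 0.8814)
grip [372.4 201. ] spec [370.3 228.1]
[[ 78 147 111  49  59  63  72  96  98  97  97  96  96  96  96 101]
 [ 97  92 103  74  69  94  64  66  85  92 104 102  96  95  96  95]
 [ 88  96  93  53  57 105 105  84  63  67  91  91  95  96  96  98]
 [ 55  77  93  74  37  35  91 108 103  63  84  87  97  97  97  76]
 [ 54  53  80  89  95  69  22  58 104  64  84  85  68  90  97 103]
 [ 55  52  64  94  85 103  81 105  76  62  83  87 150 158 156 148]
 [ 54  56  52  87  84 104 102  99 145 
[... 447 characters left out ...]
4 116 157 123  88 110 115 110  77  31 117  78  77]
 [ 84  67  73  99 120 109 137 172 126 125 110 116  82 105  62  79]
 [154 103  95 118 140 130 119 118  94 105  94 108 106 122 121  84]
 [105  85  79 121 113 118 137 131  96 109 139 124 138 110  89 114]
 [ 80  82  79  84 127 134 121 125 133 111  98 109 113 147 154  95]
 [ 81  79  78  73  99 110 154 155 143  95 109 114 119 112 125 134]
 [ 79  76  73  72  94 108  96 100 142 163 129 126 137 163 130 111]
 [ 70  70  84  94 113 120 118 125 170 147 129 158 114 103 148 142]
 [167 145 125 126 125 109 133 100 122 118 158 112 115 111 106 119]
 [116 121 120 119 120 119 120 103 106 133 111 155 132 118 122 124]]
n 20 row [1.03  0.896 0.553] -0.0193 |s| 1.47
```

```bash
python3 -c "
from h import *
for a,b in [((280.5,217),(287,253)),((292.5,224),(304.5,253)),((309,218),(304,224)),((297,208),(288.5,225))]: print(tri(a,b))
for X in [(.435,.015,.056),(.421,.046,.056),(.421,-.016,.056)]: print(X,proj('scene',X).round(1),proj('top',X).round(1))
im=cv2.imread('pics/top0.png'); h=cv2.cvtColor(im,cv2.COLOR_BGR2GRAY); print(h[210:262:2,280:316:2])
"
```

```text
(array([0.41989211, 0.04396455, 0.05930986]), np.float64(0.0015338146081637924))
(array([ 0.42506091, -0.00792391,  0.05993889]), np.float64(0.009819413136626353))
(array([0.50573114, 0.00183632, 0.03987855]), np.float64(0.0037651448506751824))
(array([0.49505388, 0.04708255, 0.05975377]), np.float64(0.010603022100478995))
(0.435, 0.015, 0.056) [289.4 220.4] [297.7 247.9]
(0.421, 0.046, 0.056) [280.2 217.4] [286.6 252.5]
(0.421, -0.016, 0.056) [291.4 226.9] [308.3 253.2]
[[115 118 118 113 116 117 118 115  76  90 103 173 168 167 167 166 172 173]
 [116 117 114 118 116 117 114 114 145 150 108 179 170 172  94 173 171 171]
 [117 118 115  84 117 122 130 127 157 147  96 158 155 123 105 162 162 162]
 [117 107 121 142 156 138 144 139 139 129  95  94  95  80  87  93 101 101]
 [115 128 116 104 112 115 116 117 117 117 121 118 118 122  96  77  72  67]
 [117 117 110  57 114 114 116 117 117 116 117 118 118 120 101 113 117 116]
 [118 118  99  65 115 116 116 117 118 120 119 118 117 124  93 105 118 119]
 [115 116  89 109 118 111 113 107 107 110 104 105 101 112 120 124 120 120]
 [116 115  97 123  66  5
[... 626 characters left out ...]
 75  89 133 126 117 119]
 [105 104 105 126  96  83  84  99  96  97 108 112 129 125 115 126 100 121]
 [106 104 105 133 110 101 101  73  75  55  57  63  48  69 120 129 103 121]
 [106 105 105 131 120  93 109 109 130 130 130 127 128 116 121 127 106 120]
 [108 108 113 129 106  76  54  61  61  48  54  44  59  67 120 130 108 120]
 [107 100 112 127 121 127 125 126 124 124 121 125 121 117 106 129 111 118]
 [105 108 110 128  86  84 101 114  99 125 124 124 128 125 101 131 140 118]
 [107 112 114 126 127 128 126 127 124 125 124 122 126 120 122 121 116 121]
 [106 110 112 118 107 107 104  99 103  97 118 120 118 119 120 120 121 117]
 [110 110 112 114 117 118 116 119 119 118 118 119 117 117 120 118 119 120]]
```

```bash
python3 -c "
from h import *
go([.436,.015,.25],None,10)"
```

```text
n 10 row [2.155 1.481 0.205] -0.0 |s| 2.62
```

```bash
for i in 1; do python3 -m inch '[1,0.7,0,0,2.15,1.5,0,0,2.15,1.5,0,0,2.15,1.5,0,0,2.15,1.5,0,0]' -1; python3 -m inch '[2.15,1.5,0.4,0,2.15,1.5,0.4,0,2.15,1.5,0.4,0,2.15,1.5,0.4,0,2.15,1.5,0.4,0]';python3 -m inch '[1.2,0.7,0,0,0,0,0,0,0,0,0,0,0,0,0,0,0,0,0,0]'; done | egrep "gap"
python3 -c "
from h import *
st();hung((1,2,3,4))
go([.436,.015,.075],None,10)
s=np.mean([eyes.read_camera('scene').astype(float) for _ in range(3)],0)[:,:,::-1].astype(np.uint8)
hsv=cv2.cvtColor(s,cv2.COLOR_BGR2HSV);m=cv2.inRange(hsv,(8,70,30),(25,255,220));print((m[215:236,362:384]>0).astype(int).sum(), np.argwhere(m[215:236,362:384]).mean(0)[::-1]+[362,215])"
```

```text
finger_gap: -0.0002
finger_gap: 0.0002
finger_gap: 0.0001
64.12 [0.4378 0.0148 0.2514] yaw 1.184 F [ 0.23 -0.01 -0.32] gap 0.0001 grip 0.0
hook 1 expect [370.4 227.1] brown n 183 at [363.6 224.1]
hook 2 expect [381.4 245.4] brown n 35 at [387.1 248. ]
hook 3 expect [393.1 265.4] brown n 92 at [393.7 263. ]
hook 4 expect [406.3 287.5] brown n 61 at [407.  286.6]
pan (array([0.481, 0.008], dtype=float32), 0.8811)
n 10 row [ 0.011 -0.006  1.762] -0.0 |s| 1.76
15 [367.73333333 221.        ]
```

```bash
python3 -c "
from h import *
a={n:np.mean([eyes.read_camera(n).astype(float) for _ in range(3)],0)[:,:,::-1].astype(np.uint8) for n in('top','scene')}
for n in a:
    hsv=cv2.cvtColor(a[n],cv2.COLOR_BGR2HSV); u=proj(n,[.5806,-.2035,.1]).astype(int); print(n,u); print(hsv[u[1]-9:u[1]+9,u[0]-10:u[0]+12,1])
"
```

```text
top [376 197]
[[ 26  27  28  23  13  30  33  53  82  71  75  80  90  31  20  34  35  31
   32  34  33  29]
 [ 33  19  26  27  15  41  21  42  84  73  76 102  86  18  27  33  29  30
   31  32  34  29]
 [ 29  11  27  25  21  29  15  41  72  66  95 108  93  34  26  30  31  33
   32  36  32  25]
 [ 20  11  34  23  20  25  36  33  42  53  98 109 106  82  21  30  30  36
   37  27  19  25]
 [ 24  13  27  20  23  18  17  42  35  57  77 109 100  75  26  28  28  19
   29  13  18  30]
 [ 28  25  23  28  18  16  17  35  34  51  60  90  79  43  25  50  40  22
   25  13  26  17]
 [ 30  20  21  28  42  38  23  22  23  20  30  42  60  22  30  58  61  41
   31  25  37  22]
 [ 35  15  24  20  25  18  24  28  35  19  26  20  73  38  30  36  44  40
   36  41  19  19]
 [ 28  33  23  19  15  19  19  18  25  27  28  24  29  36  26  26  25  21
   34  25  12  25]
 [ 19  30  32  21  24  58  13  18  26  21  25  20  23  34  31  24  20  18
   25  31  30  45]
 [ 17  14  34  22  19  35  29  26  23  27  28  15  21  25  42  26  17  24
   25  26  23  41]
 [ 22  19  22  19  26  24  14  21  20  35  28  16  25  19  24  
[... 1579 characters left out ...]
4  34  46  61  81  96  66  23
   24  30  39  29]
 [ 38  30  32  44  51  21  18  22  32  31  24  20  22  23  27  35  36  21
   22  29  33  24]
 [ 34  27  35  61  40  19  21  24  23  21  25  37  36  28  27  23  21  23
   22  22  23  22]
 [ 33  24  38  73  42  23  21  24  15  18  19  27  39  33  32  29  22  24
   22  24  29  21]
 [ 38  20  25  41  29  23  30  33  23  24  23  25  23  17  22  23  22  23
   24  24  26  20]
 [ 36  34  36  40  29  23  25  27  31  31  21  23  23  20  21  22  20  17
   18  18  12  17]
 [ 71  73  79  54  24  19  23  25  21  21  22  24  29  29  22  21  18  19
   30  16  14  20]
 [124 102  65  38  24  24  30  26  22  22  20  19  23  17  18  18  20  19
   24  20  19  20]]
```

```bash
python3 -c "
from h import *
X,e=tri((374.5,223.6),(376.8,191)); print(X,e,np.linalg.norm(X-[.5806,-.2035,.172])); d=X-[.5806,-.2035,.172]; print(d@[.926,-.377,0],d@[.377,.926,0])
im=eyes.read_camera('top')[:,:,::-1];hsv=cv2.cvtColor(im,cv2.COLOR_BGR2HSV);m=cv2.inRange(hsv,(5,60,30),(25,255,230));n,l,a,c=cv2.connectedComponentsWithStats(m)
print([(c[i].round(1),a[i,4]) for i in range(1,n) if a[i,4]>8 and 365<c[i][0]<490 and 170<c[i][1]<250])
for k,(u,v) in {2:(382.5,243.5),3:(393.2,262.5),4:(407,286.3)}.items():
  p=[(.5482,-.2837),(.5153,-.3629),(.4834,-.442)][k-2]; Y=pl('scene',u,v,.097); print(k,Y,np.linalg.norm(Y-[*p,.172]))
"
```

```text
[ 0.59838462 -0.20391735  0.09933581] 0.0026365681375483327 0.07481009834848637
0.016625900080169544 0.006318341084188692
[(array([447.5, 179.5]), np.int32(254)), (array([379.2, 195.5]), np.int32(42)), (array([398.9, 203.8]), np.int32(10)), (array([433.1, 221.8]), np.int32(165)), (array([461.4, 233.5]), np.int32(93))]
2 [ 0.55379029 -0.28224669  0.097     ] 0.07522209386034975
3 [ 0.52125473 -0.35708399  0.097     ] 0.07546048443701754
4 [ 0.48539112 -0.44206252  0.097     ] 0.07502645184103392
```

```bash
for i in 1; do python3 -m inch '[0,0,2,0,0,0,3,0,0,0,4,0,0,0,4,0,0,0,2,0]'; python3 -m inch '[0,0,1.7,0,0,0,0.5,0,0,0,0,0,0,0,0,0,0,0,0,0]'; python3 -m inch '[0,0,0.3,0,0,0,0.3,0,0,0,0.3,0,0,0,0.3,0,0,0,0.3,0]';done | egrep "tcp|wrist"
```

```text
tcp_pos: [0.4343, 0.016, 0.0976]
wrist_force: [-0.1, 0.2, -0.7]
tcp_pos: [0.4381, 0.0155, 0.0806]
wrist_force: [0.4, -0.1, 0.8]
tcp_pos: [0.4367, 0.0155, 0.0643]
wrist_force: [-1.7, -1.3, 5.1]
```

```bash
for i in 1; do python3 -m inch '[0,0,0.3,0,0,0,0.3,0,0,0,0.3,0,0,0,0.3,0,0,0,0.3,0]'; python3 -m inch '[0,0,0.2,0,0,0,0.2,0,0,0,0.2,0,0,0,0,0,0,0,0,0]';done | egrep "tcp|wrist"
```

```text
tcp_pos: [0.4355, 0.0155, 0.0489]
wrist_force: [-5.9, -1.9, 7.4]
tcp_pos: [0.4352, 0.0154, 0.0451]
wrist_force: [-13.6, -0.8, 32.3]
```

```bash
for i in 1; do python3 -m inch '[0,0,-0.05,0,0,0,0,0,0,0,0,0,0,0,0,0,0,0,0,0]'; python3 -m inch '[0,0,0,0,0,0,0,0,0,0,0,0,0,0,0,0,0,0,0,0]'; python3 -m inch '[0,0,0,0,0,0,0,0,0,0,0,0,0,0,0,0,0,0,0,0]';done | egrep "tcp|wrist"
python3 -c "
from h import *
X=(.437,.0155,.035);print(proj('scene',X));hung((1,2,3,4))"
for i in 1; do python3 -m inch '[0,0,-0.5,0,0,0,-1,0,0,0,-1.5,0,0,0,-2,0,0,0,-3,0]'; python3 -m inch '[0,0,-3,0,0,0,-3,0,0,0,-1,0,0,0,0,0,0,0,0,0]';done | egrep "tcp|wrist"
python3 -c "
from h import *
st();go([.4177,-.2021,.16],.2,15,False)"
```

```text
tcp_pos: [0.4352, 0.0154, 0.0452]
wrist_force: [-11.1, -1.4, 27.6]
tcp_pos: [0.4352, 0.0155, 0.0452]
wrist_force: [-10.5, -0.0, 27.8]
tcp_pos: [0.4352, 0.0155, 0.0452]
wrist_force: [-11.0, -0.4, 28.1]
[290.03178264 225.21667118]
hook 1 expect [370.4 227.1] brown n 166 at [361.6 223.1]
hook 2 expect [381.4 245.4] brown n 36 at [388.6 251.4]
hook 3 expect [393.1 265.4] brown n 96 at [393.6 262.9]
hook 4 expect [406.3 287.5] brown n 61 at [407.  286.6]
pan (array([0.479, 0.005], dtype=float32), 0.882)
tcp_pos: [0.4353, 0.0159, 0.1226]
wrist_force: [0.3, 0.2, -0.0]
tcp_pos: [0.4371, 0.0156, 0.1933]
wrist_force: [-0.5, 0.3, 0.4]
69.28 [0.4371 0.0156 0.1933] yaw 1.186 F [-0.53  0.25  0.37] gap -0.0003 grip 0.0
n 15 row [-1.042 -1.104  0.221] 0.0657 |s| 1.53
```

```bash
for i in 1; do python3 -m inch '[0,0,0,0.12,0,0,0,0.12,0,0,0,0.12,0,0,0,0.12,0,0,0,0.12]' 0.2; python3 -m inch '[0,0,0,0.12,0,0,0,0.12,0,0,0,0.12,0,0,0,0.02,0,0,0,0]';python3 -m inch '[0,0,0,0,0,0,0,0,0,0,0,0,0,0,0,0,0,0,0,0]'; done | egrep "gap"
python3 -c "
from h import *
st();go([.4177,-.2021,.16],.2,10,False);moved('')
np.save('x',0)"
```

```text
finger_gap: 0.0513
finger_gap: 0.0514
finger_gap: 0.0511
70.53 [0.4369 0.0156 0.1938] yaw 0.206 F [-1.22 -0.39 -0.15] gap 0.0511 grip 0.0
n 10 row [-2.093 -0.628  0.338] 0.0006 |s| 2.21
```

```bash
for i in 1; do python3 -m inch '[-1,-0.3,0.3,0,-2.1,-0.63,0.34,0,-2.1,-0.63,0.34,0,-2.1,-0.63,0.34,0,-2.1,-0.63,0.34,0]'; python3 -m inch '[-2.1,-0.63,0.34,0,-2.1,-0.63,0.34,0,-2.1,-0.63,0.34,0,-2.1,-0.63,0.34,0,-2.1,-0.63,0.34,0]';python3 -m inch '[-1.1,-0.3,0,0,0,0,0,0,0,0,0,0,0,0,0,0,0,0,0,0]'; done | egrep "wrist"
python3 -c "
from h import *
st();go([.4177,-.2021,.0575],.2,10,False);hung((1,2,3,4))"
```

```text
wrist_force: [0.6, -0.3, -0.5]
wrist_force: [0.7, 0.0, 1.4]
wrist_force: [0.4, 0.2, -1.0]
71.88 [ 0.4183 -0.2018  0.1603] yaw 0.207 F [ 0.39  0.17 -1.03] gap 0.051 grip 0.0
n 10 row [-0.002 -0.006  1.028] 0.0007 |s| 1.03
hook 1 expect [370.4 227.1] brown n 169 at [361.8 223.2]
hook 2 expect [381.4 245.4] brown n 36 at [388.6 251.3]
hook 3 expect [393.1 265.4] brown n 95 at [393.7 262.9]
hook 4 expect [406.3 287.5] brown n 61 at [407.  286.6]Traceback (most recent call last):
  File "<string>", line 3, in <module>
    st();go([.4177,-.2021,.0575],.2,10,False);hung((1,2,3,4))
                                              ~~~~^^^^^^^^^^^
  File "h.py", line 60, in hung
    print("pan",ecc('scene',(375,285,60,45)))
                ~~~^^^^^^^^^^^^^^^^^^^^^^^^^
  File "h.py", line 36, in ecc
    a=np.load(n+'_ref.npy').mean(2).astype(np.float32); b=np.mean([eyes.read_camera(n).astype(float) for _ in range(3)],0).mean(2).astype(np.float32)
                                                                   ~~~~~~~~~~~~~~~~^^^
ValueError: 200 camera calls are used up
```

```bash
for i in 1; do python3 -m inch '[0,0,2,0,0,0,2.1,0,0,0,2.1,0,0,0,2.1,0,0,0,1.5,0]'; python3 -m inch '[0,0,0.4,0,0,0,0,0,0,0,0,0,0,0,0,0,0,0,0,0]';done | egrep "wrist|tcp"
python3 -m inch '[0,0,0,0,0,0,0,0,0,0,0,0,0,0,0,0,0,0,0,0]' -1 30 >/dev/null
python3 -m inch '[0,0,0,0,0,0,0,0,0,0,0,0,0,0,0,0,0,0,0,0]' | egrep "wrist|tcp|gap"
python3 -m inch '[-0.01,0.2,0,0.025,-0.01,0.41,0,0.05,-0.01,0.41,0,0.05,-0.01,0.41,0,0.05,-0.01,0.41,0,0.05]' | egrep "wrist|tcp|gap"
```

```text
tcp_pos: [0.4179, -0.2019, 0.0607]
wrist_force: [-0.7, 0.9, -0.0]
tcp_pos: [0.4192, -0.2033, 0.0593]
wrist_force: [-0.9, -0.5, -0.7]
tcp_pos: [0.4185, -0.203, 0.0587]
wrist_force: [-1.1, -0.2, 6.5]
finger_gap: 0.0189
tcp_pos: [0.4363, -0.2013, 0.0587]
wrist_force: [-4.1, -0.7, 7.7]
finger_gap: 0.019
```

```bash
python3 -m inch '[-0.01,0.41,0,0.05,-0.01,0.41,0,0.05,-0.01,0.41,0,0.05,-0.01,0.41,0,0.05,-0.01,0.41,0,0.05]' | egrep "wrist|tcp|gap"
python3 -m inch '[-0.01,0.41,0,0.05,-0.01,0.41,0,0.05,-0.01,0.41,0,0.05,0,0,0,0,0,0,0,0]' | egrep "wrist|tcp|gap"; python3 -c "
from h import *
st();print((yaw()[1].T@get_state()['wrist_force']).round(1))"
```

```text
tcp_pos: [0.4564, -0.2041, 0.0587]
wrist_force: [-5.2, 0.5, 8.8]
finger_gap: 0.019
tcp_pos: [0.4686, -0.2086, 0.0587]
wrist_force: [-1.3, 0.2, 6.5]
finger_gap: 0.0189
75.0 [ 0.4686 -0.2086  0.0587] yaw -0.42 F [-1.26  0.21  6.52] gap 0.0189 grip 30.9
[-0.3 -1.2 -6.5]
```

```bash
for i in 1; do python3 -m inch '[0,0,0,0,0,0,0,0,0,0,0,0,0,0,0,0,0,0,0,0]' 0.2; python3 -m inch '[0,0,0,0,0,0,-1,0,0,0,-2,0,0,0,-2,0,0,0,-2,0]';  python3 -m inch '[0,0,-2,0,0,0,-1,0,0,0,0,0,0,0,0,0,0,0,0,0]'; python3 -m inch '[0,0,0,0,0,0,0,0,0,0,0,0,0,0,0,0,0,0,0,0]';done | egrep "wrist|tcp|gap"
python3 -c "
from h import *
st(); print(env.hand_in())"
```

```text
tcp_pos: [0.4684, -0.2081, 0.058]
wrist_force: [-0.6, -0.3, -0.6]
finger_gap: 0.0517
tcp_pos: [0.4683, -0.2081, 0.1295]
wrist_force: [-0.3, 0.6, -0.5]
finger_gap: 0.0511
tcp_pos: [0.4679, -0.2078, 0.1572]
wrist_force: [-0.4, 0.6, 0.4]
finger_gap: 0.0509
tcp_pos: [0.4683, -0.2082, 0.1578]
wrist_force: [0.6, 0.1, 0.6]
finger_gap: 0.0513
76.67 [ 0.4683 -0.2082  0.1578] yaw -0.42 F [0.58 0.07 0.65] gap 0.0513 grip 0.0
the job is handed in; nothing more can be done
None
```

I handed the job in at 76.7 s: rack nipped, all four loaded baskets hung on hooks of their own, pedal held at its stop for over a second and released, and cam turned back. The judge's result was not shown, and the camera calls ran out before the cam was turned back, so the pad's final clearance (about 4 mm) is worked out from the arm's position, not seen.

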